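# Unplug and sort flow cells after the leak test

## Robot

A 7-joint arm with a two-finger parallel gripper is mounted at the origin on a cart in front of the work surface, level with it; the furniture and walls round the work are solid. World frame = base frame: x ahead of the robot, y to its left, z up, the work surface at z = 0. Lengths are in m, angles in rad, forces in N, time in s.
With the tool pointing down it reaches from about 0.4 to 0.85 m from the base axis. Payload 10.4 kg.
Tool frame: the origin (TCP) lies between the finger pads; the fingertips stand 22 mm ahead of it and the grasp point (between the pads) lies 3 mm ahead of it (r.nose_length is the distance from the TCP to the fingertips, in m); z points along the fingers, y is the line along which they close (so a half turn about z gives the same grasp; the last joint's range is limited). The gripper opens to 87 mm and grips with 3 to 60 N. Pads are 19 mm wide; open, the fingers measure 117 mm over their backs; the gripper's body (75 mm by 190 mm) begins 51 mm behind the grasp point.
Start: joints at [-1.124, 0.332, -0.065, 1.46, 0.022, 1.35, -0.088], TCP at [0.283, 0.557, 0.245] pointing down, gripper open.
Joint ranges: [-2.6, 2.6], [-0.5, 2.12], [-1.47, 1.34], [0.16, 2.42], [-1.27, 4.41], [0.06, 2.06], [-2.6, 2.6]. Speed limits (rad/s): [2.22, 2.22, 2.79, 2.79, 3.14, 3.14, 3.14].

## Interface

Orientations are given as a unit quaternion [x, y, z, w].
In Python, from bench import readout, cams, r gives the robot as it stands. The module is installed in compiled form; this text tells all that it offers.
- The arm moves only by the tool step_arm, never from a script. Its argument "deltas" is a list that holds one entry, the list of rows, each a list of 7 numbers: the turn, a rotation vector about the tool's x, y, z in rad, then the shift along the tool's x, y, z in m, then the opening in per cent of the stroke, from 0 (shut) to 100 (fully open). A call has 1 to 20 rows; each row is the pose to reach, as a shift and turn from the pose commanded when the call began, along the tool's axes at that moment; what a row does not reach only later rows make up. A row lasts 1/8 s, in which the tool goes at most 62.5 mm and 10.7 degrees, less where a joint would pass 70% of its speed; a pose out of reach is approached as far as the arm can. A call with a gripper value outside its range is refused whole. The fingers move at their own pace and stop on an object; "squeeze" is the grip in N (left out, the last holds). Time passes only in rows, so rows that repeat a pose let the fingers close. It gives the time, the measured TCP pose, the force, the opening and the grip force at its end, in the units of the state.
- readout.read_state(): the state, without advancing time (a new reading comes with each control period).
- cams.camera(name): name is "scene" or "top" or "wrist"; returns a dict with "img" (400x640x3 uint8, red, green, blue), "fx", "fy", "cx", "cy" (pixels), "origin" and "rotation" of the camera in the world; the wrist camera has in their place "T_tool_cam" (4x4, takes a point from camera to tool coordinates, whose origin is the TCP and whose axes are the flange's). Camera axes: x right, y up, looking along -z (the intrinsics and any distortion apply to the point x, -y, -z); pixel columns grow to the right and rows downward; lengths in m; the calibration is good to about 2 mm. A picture is of the moment at which its call begins: read the wrist's pose just before it. There is no depth.
- r.close_job(): hands the job in; it is judged then, once.
The state is a dict: "time": time; "joint_positions": joint angles; "joint_vel": joint speeds; "joint_torque": joint torques, N m; "ee_pos": TCP position; "eef_rot": TCP orientation; "ft_force": force on the tool from outside, world axes, zero at the start; "torque": the same for the moment, N m; "width": finger opening in m; "grip_force": force on a finger pad.
Only numpy, scipy, OpenCV 4.12 (cv2) and the standard library are available. Lean on these libraries where they do the work, as an engineer would, in place of code of your own. Each camera call takes 0.05 s, during which the arm holds its last target. There are 200 camera calls.

## Task

The flow cells in the white test rack are back from the leak test, some or all of them with a tight rubber bung still pressed into the top port. Rock each bung side to side while you draw it straight up, so that it comes out and the cell stays down in the rack (slowly, no jerking, and never lift a cell with its bung in), and put the bungs in the steel dish. Set every cell, once open, upright, right down in a nest of the tray that matches its tag: green tag in the green tray, red tag in the red tray; leave the timer, beaker and brown bottle alone.

Things in the scene. Friction and masses are not known exactly. Their poses are not given: they have to be found in the camera images.
- rack: White four-bay leak-test rack, 172 x 176 mm, fixed to the bench; origin at the centre of its underside, z up. Bay centres lie at x = +-47.5 mm, y = +-52.5 mm in its frame. Each bay has a floor 6 mm up and walls 30 mm high above that floor (top at 36 mm), 1.5 mm clear of the cell on every side; a cell's x, y axes run along the rack's
- pass_tray: Green tray for cells that passed, 196 x 78 mm, fixed to the bench; origin at the centre of its underside. Two nests, at x = +-50 mm, y = 0 in its frame, each 62 mm (x) by 56 mm (y) inside, 3 mm clear of a cell on every side; nest floor 5 mm up, walls to 19 mm. A cell's x axis runs along the tray's x, either way round
- reject_tray: Red tray for cells that failed, built like the green one: 196 x 78 mm, fixed, origin at the centre of its underside, nests at x = +-50 mm, y = 0, 62 x 56 mm inside, floor 5 mm up, walls to 19 mm; cells either way round
- bung_dish: Loose steel dish for the bungs, 100 mm (x) by 180 mm (y), 24 mm high, walls and floor 3 mm; origin at the centre of its underside; 0.45 kg. It may get knocked aside
- cell_a_mid (a point): Centre of flow cell A, tag GREEN (passed): aluminium block 56 (x) by 50 (y) by 72 mm high, about 0.7 kg; this point is 36 mm above its underside, z up. Tag on the front (-x) face and on top. Sprung seal lips on the y sides of the port hold the bung: a straight pull takes about 14 N, more than the cell weighs, and lifts the cell
- bung_a_grip (a point): Black rubber bung of cell A, 35 g: centre of its grip block, 24 (x) by 20 (y) by 32 mm high. Below: flange 32 x 28 mm, 16 to 21 mm under this point; plug 24 x 22 mm, end 41 mm under it. At the start 18 mm deep in the port, this point 23 mm above the cell's top. Grip the y sides; tilt 0.15 to 0.2 rad to +y, then -y, and raise 2 to 3 mm in each swing. None: this cell is already open
- cell_b_mid (a point): Centre of flow cell B, tag GREEN (passed): aluminium block 56 (x) by 50 (y) by 72 mm high, about 0.7 kg; this point is 36 mm above its underside, z up. Tag on the front (-x) face and on top. Sprung seal lips on the y sides of the port hold the bung: a straight pull takes about 14 N, more than the cell weighs, and lifts the cell
- bung_b_grip (a point): Black rubber bung of cell B, 35 g: centre of its grip block, 24 (x) by 20 (y) by 32 mm high. Below: flange 32 x 28 mm, 16 to 21 mm under this point; plug 24 x 22 mm, end 41 mm under it. At the start 18 mm deep in the port, this point 23 mm above the cell's top. Grip the y sides; tilt 0.15 to 0.2 rad to +y, then -y, and raise 2 to 3 mm in each swing. None: this cell is already open
- cell_c_mid (a point): Centre of flow cell C, tag RED (failed): aluminium block 56 (x) by 50 (y) by 72 mm high, about 0.7 kg; this point is 36 mm above its underside, z up. Tag on the front (-x) face and on top. Sprung seal lips on the y sides of the port hold the bung: a straight pull takes about 14 N, more than the cell weighs, and lifts the cell
- bung_c_grip (a point): Black rubber bung of cell C, 35 g: centre of its grip block, 24 (x) by 20 (y) by 32 mm high. Below: flange 32 x 28 mm, 16 to 21 mm under this point; plug 24 x 22 mm, end 41 mm under it. At the start 18 mm deep in the port, this point 23 mm above the cell's top. Grip the y sides; tilt 0.15 to 0.2 rad to +y, then -y, and raise 2 to 3 mm in each swing. None: this cell is already open
- cell_d_mid (a point): Centre of flow cell D, tag RED (failed): aluminium block 56 (x) by 50 (y) by 72 mm high, about 0.7 kg; this point is 36 mm above its underside, z up. Tag on the front (-x) face and on top. Sprung seal lips on the y sides of the port hold the bung: a straight pull takes about 14 N, more than the cell weighs, and lifts the cell
- bung_d_grip (a point): Black rubber bung of cell D, 35 g: centre of its grip block, 24 (x) by 20 (y) by 32 mm high. Below: flange 32 x 28 mm, 16 to 21 mm under this point; plug 24 x 22 mm, end 41 mm under it. At the start 18 mm deep in the port, this point 23 mm above the cell's top. Grip the y sides; tilt 0.15 to 0.2 rad to +y, then -y, and raise 2 to 3 mm in each swing. None: this cell is already open
- bench_timer: Bystander: small white bench timer, 68 x 68 x 21 mm, behind the rack; origin at its underside
- beaker: Bystander: glass beaker, 70 mm wide, 92 mm high, behind the rack; origin at its underside
- amber_bottle: Bystander: brown glass bottle, 62 mm wide, 138 mm high, behind the rack; origin at its underside
There are look-alikes about, which are no part of the job. Leave any pink look-alike of the part that bears bung_c_grip alone. Leave any blue look-alike of the part that bears cell_d_mid alone.

How it is judged:
By the outcome, as a careful person would: the job done as asked, in the order asked, and still so for the second after the job is handed in, with the robot touching nothing.
Of bung_a, bung_b, bung_c, bung_d only 2 to 4 are there at a start; the rules pass over those that are not, and their reading is None.
At some moment in a run one of bung_dish may be knocked a few centimetres aside while the robot is not near it.
Once in a run the grip may slacken for a moment while it holds something.
It also fails if it takes over 210 s, if anything falls off the work surface, if the arm or the gripper's body presses on something with over 40 N, if the wrist force passes 120 N, or if a joint passes its speed limit or range.

## Working session

There is one attempt and no reset: what is moved stays moved. The work goes in short steps, Python scripts to look and compute and a tool call to move; the robot and the scene stay as the last step left them, time stands still between calls to the robot, and variables do not carry over. Pictures are saved under pics/ and viewed, at most 14 in all, crops included, and the job is handed in when it is done.

Besides the shell and the picture viewer there is one more tool, called after "Emit:" as name(argument=value, ...), one argument or row to a line, values as JSON. step_arm: Moves the arm, as the interface text tells. Its arguments: {"type":"object","properties":{"deltas":{"type":"array"},"squeeze":{"type":"number"}},"required":["deltas"]}

```bash
mkdir -p pics
cat > h.py <<'E'
import numpy as np, cv2
from bench import readout, cams, r
from scipy.spatial.transform import Rotation as R
def shot(n,save=None):
    s=readout.read_state(); c=cams.camera(n)
    if n=="wrist":
        T=np.eye(4);T[:3,:3]=R.from_quat(s["eef_rot"]).as_matrix();T[:3,3]=s["ee_pos"]
        M=T@np.array(c["T_tool_cam"]);c["origin"]=M[:3,3];c["rotation"]=M[:3,:3]
    if save: cv2.imwrite("pics/"+save,c["img"][:,:,::-1])
    return c
def ray(c,u,v,z):
    d=np.array(c["rotation"])@np.array([(u-c["cx"])/c["fx"],-(v-c["cy"])/c["fy"],-1])
    o=np.array(c["origin"]);return o+d*(z-o[2])/d[2]
def proj(c,p):
    q=np.array(c["rotation"]).T@(np.array(p)-np.array(c["origin"]))
    return c["cx"]+c["fx"]*q[0]/-q[2], c["cy"]-c["fy"]*q[1]/-q[2]
E
python3 - <<'E'
from h import *
s=readout.read_state();print(s)
for n in("scene","top"):
    c=shot(n,n+"1.png");print(n,{k:v for k,v in c.items() if k!="img"})
E
```

```text
{'time': 0.0, 'joint_positions': array([-1.12358753,  0.33286945, -0.06466584,  1.46093034,  0.02162456,
        1.34990388, -0.08846569]), 'joint_vel': array([ 0.00098988,  0.00068307, -0.00190192,  0.00064162, -0.00110499,
       -0.0008214 ,  0.00016445]), 'joint_torque': array([-3.28762962e-04, -6.23239160e+01,  2.49431416e-02, -3.89902461e+01,
       -6.10988773e-02,  3.99514439e-02,  1.62835809e-04]), 'ee_pos': array([0.28281703, 0.5569555 , 0.2437606 ]), 'eef_rot': array([ 2.32736252e-01,  9.72539632e-01, -6.98139091e-04, -1.15337281e-04]), 'ft_force': array([-0.30149257,  0.0102325 ,  1.23625581]), 'torque': array([-0.00191479, -0.01687669, -0.01418879]), 'grip_force': 0.0, 'width': 0.08725639235443669}
scene {'fx': 399.11454626368356, 'fy': 399.11454626368356, 'cx': 307.8260883880587, 'cy': 200.35408117756756, 'origin': array([ 0.17835367, -0.47195431,  0.83617608]), 'rotation': array([ 0.30586927, -0.11395593, -0.31921611,  0.88969608])}
top {'fx': 495.04079178229756, 'fy': 495.04079178229756, 'cx': 309.21654840434667, 'cy': 201.55916005374468, 'origin': array([0.4096812 , 0.00779456, 1.24616926]), 'rotation': array([ 0.04233721, -0.05566976, -0.69592073,  0.71470467])}
```

View pics/top1.png

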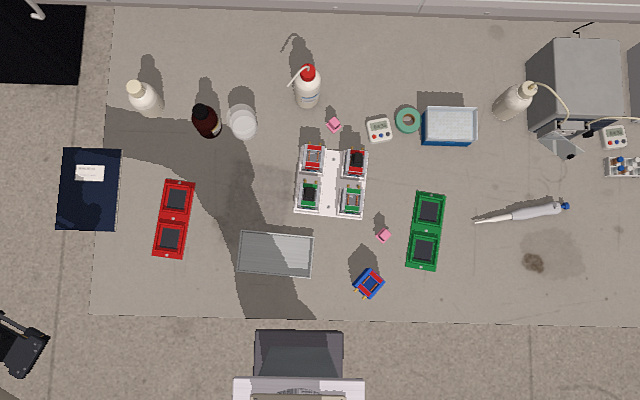

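View pics/scene1.png

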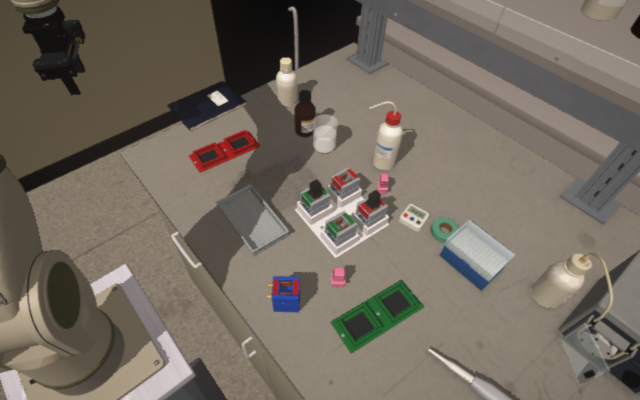

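The top view shows the rack around (331,183) and the green tray at (426,230). The red tray is at (174,218) and the dish at (275,254). There appear to be bungs on the front-left green cell (309,188) and the back-right red cell (356,158).

```bash
sed -i 's/^def ray/def Rm(c):\n    q=np.array(c["rotation"]);return R.from_quat(q).as_matrix() if q.ndim==1 else q\ndef ray/; s/np.array(c\["rotation"\])@/Rm(c)@/; s/np.array(c\["rotation"\]).T@/Rm(c).T@/' h.py
python3 - <<'E'
from h import *
c=shot("top")
hsv=cv2.cvtColor(c["img"],cv2.COLOR_RGB2HSV)
def big(m,box):
    k=np.zeros_like(m);x0,y0,x1,y1=box;k[y0:y1,x0:x1]=m[y0:y1,x0:x1]
    k=cv2.morphologyEx(k,cv2.MORPH_CLOSE,np.ones((5,5),np.uint8))
    f=cv2.findContours(k,cv2.RETR_EXTERNAL,cv2.CHAIN_APPROX_NONE)[0];return max(f,key=cv2.contourArea)
def rect(name,m,box,z):
    k=big(m,box)[:,0,:]
    P=np.array([ray(c,u,v,z)[:2] for u,v in k],np.float32)*1000
    ce,sz,a=cv2.minAreaRect(P);print(name,np.round(ce,1),np.round(sz,1),round(a,2))
g=cv2.inRange(hsv,(45,100,30),(85,255,255));rd=cv2.inRange(hsv,(0,150,60),(8,255,255))|cv2.inRange(hsv,(172,150,60),(180,255,255))
w=cv2.inRange(hsv,(0,0,205),(180,40,255))
rect("green",g,(395,180,460,280),.019)
rect("red",rd,(140,170,205,270),.019)
rect("rack",w,(285,140,375,225),.01)
dm=cv2.Canny(c["img"],40,120); rect("dish",dm,(234,226,318,281),.02)
cv2.imwrite("pics/rk.png",cv2.resize(c["img"][130:290,225:405,::-1],None,fx=4,fy=3.75,interpolation=cv2.INTER_CUBIC)[:600])
E
```

```text
green [ 517.  -304.8] [ 75.8 193.1] 81.38
red [530.1 322.9] [ 75.7 193.4] 83.63
rack [633.9 -67.8] [172.6 173.7] 85.2
dish [451.5  69.6] [132.4 195.8] 1.42
```

View pics/rk.png

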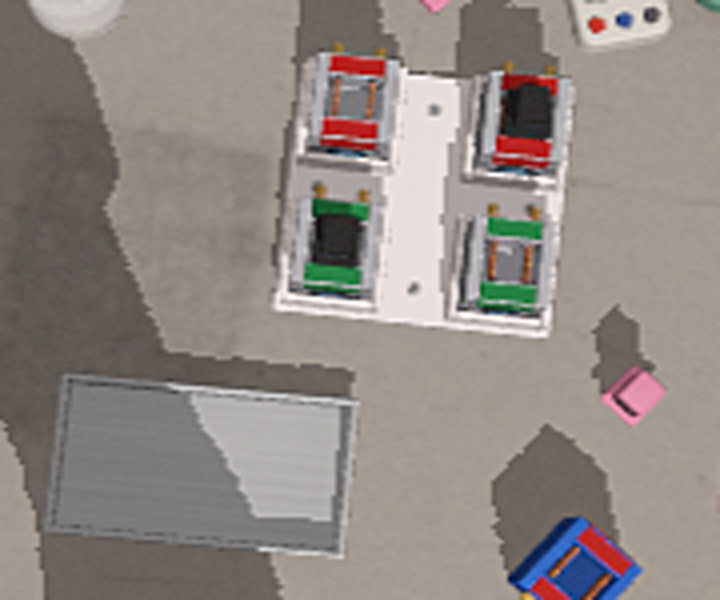

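The crop confirms two bungs: A, on the front-left green cell, and D, on the back-right red one. The other two ports are open. The pink and blue parts are decoys. I'll move above the rack for a closer look.

```bash
cat >> h.py <<'E'
def tgt(yaw,tilt=0):
    a=np.radians(yaw);y=np.array([np.cos(a),np.sin(a),0]);z=np.array([0,0,-1.]);x=np.cross(y,z)
    M=np.stack([x,y,z],1)
    return R.from_matrix(M)
def delta(pos,yaw=None,s=None):
    s=s or readout.read_state();R0=R.from_quat(s["eef_rot"]);t=R0.inv().apply(np.array(pos)-s["ee_pos"])
    rv=np.zeros(3) if yaw is None else (R0.inv()*tgt(yaw)).as_rotvec()
    return np.round(np.r_[rv,t],4)
def st():
    s=readout.read_state();M=R.from_quat(s["eef_rot"]).as_matrix()
    print("t",round(s["time"],2),"p",np.round(s["ee_pos"],4),"yaw",round(np.degrees(np.arctan2(M[1,1],M[0,1])),2),"z",np.round(M[:,2],3),"F",np.round(s["ft_force"],1),"w",round(s["width"],4),"g",round(s["grip_force"],1));return s
E
python3 - <<'E'
from h import *
print(delta((.56,-.068,.30),85.2)); c=cams.camera("wrist");print(np.round(c["T_tool_cam"],3),c["fx"])
t=shot("top")
C=np.array([ray(t,225+u/4,130+v/3.75,.024)[:2] for u,v in((68,375),(357,402),(343,555),(45,530))]);print(C.mean(0),C)
E
```

```text
[-1.000e-03 -2.000e-04 -3.860e-01 -5.301e-01 -4.319e-01 -5.560e-02]
[[ 0.     0.97   0.243  0.067]
 [ 1.    -0.     0.     0.001]
 [ 0.     0.243 -0.97  -0.141]
 [ 0.     0.     0.     1.   ]] 278.8378979741739
[0.44841848 0.06544009] [[ 0.50516645  0.1508288 ]
 [ 0.49215655 -0.02780975]
 [ 0.39240713 -0.0216347 ]
 [ 0.40394378  0.16037603]]
```

Emit:
step_arm(
  deltas=[
    [[0,0,-0.19,-0.26,-0.21,-0.03,100],[0,0,-0.386,-0.53,-0.432,-0.056,100],[0,0,-0.386,-0.53,-0.432,-0.056,100],[0,0,-0.386,-0.53,-0.432,-0.056,100],[0,0,-0.386,-0.53,-0.432,-0.056,100],[0,0,-0.386,-0.53,-0.432,-0.056,100],[0,0,-0.386,-0.53,-0.432,-0.056,100],[0,0,-0.386,-0.53,-0.432,-0.056,100],[0,0,-0.386,-0.53,-0.432,-0.056,100],[0,0,-0.386,-0.53,-0.432,-0.056,100],[0,0,-0.386,-0.53,-0.432,-0.056,100],[0,0,-0.386,-0.53,-0.432,-0.056,100],[0,0,-0.386,-0.53,-0.432,-0.056,100],[0,0,-0.386,-0.53,-0.432,-0.056,100],[0,0,-0.386,-0.53,-0.432,-0.056,100]],
  ],
)

```text
time: 2.12
ee_pos: [0.5598, -0.0666, 0.3006]
eef_rot: [0.041, 0.999, 0.0, 0.0]
ft_force: [0.8, -0.3, 0.1]
width: 0.0871
grip_force: 0.0
```

Run:
```python
from h import *
st();c=shot("wrist","w1.png")
for n,p in dict(fl=(.591,-.0115),br=(.677,-.124),fr=(.582,-.116),bl=(.686,-.0195)).items(): print(n,np.round(proj(c,(*p,.078)),0))
hsv=cv2.cvtColor(c["img"],cv2.COLOR_RGB2HSV)
m=cv2.inRange(hsv,(0,0,0),(180,255,45))
n,l,S,ce=cv2.connectedComponentsWithStats(m)
for i in range(1,n):
    if S[i,4]>300: print(S[i],np.round(ce[i]))
```

```text
t 2.12 p [ 0.5598 -0.0666  0.3006] yaw 85.31 z [ 0.     0.001 -1.   ] F [ 0.8 -0.3  0.1] w 0.0871 g 0.0
fl [362. 204.]
br [286. 269.]
fr [284. 204.]
bl [359. 269.]
[572  84  30  34 488] [586. 100.]
[556 154  28  30 379] [569. 167.]
[    0   222   640   178 77024] [340. 328.]
[391 226  89  29 688] [421. 241.]
```

View pics/w1.png

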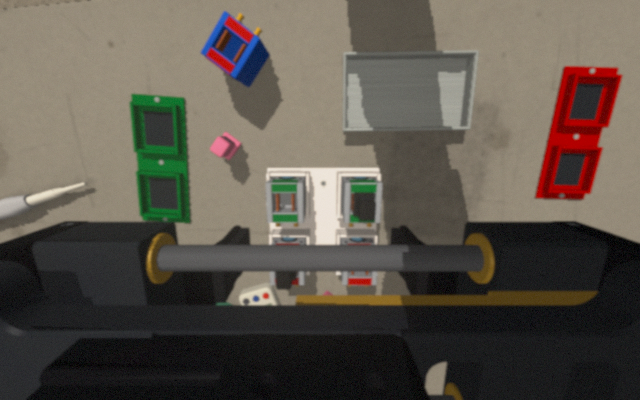

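The wrist view shows the green cell with its bung at (363,205), matching the prediction of (362,204). I'll back up a little so the whole rack is visible, then measure it precisely.

Emit:
step_arm(
  deltas=[
    [[0,0,0,0.06,0,0.01,100],[0,0,0,0.11,0,0.02,100],[0,0,0,0.13,0,0.03,100],[0,0,0,0.13,0,0.03,100],[0,0,0,0.13,0,0.03,100]],
  ],
)

```text
time: 2.8
ee_pos: [0.4313, -0.0568, 0.2711]
eef_rot: [0.042, 0.999, 0.0, 0.001]
ft_force: [0.4, -0.2, -0.7]
width: 0.087
grip_force: 0.0
```

Run:
```python
from h import *
st();c=shot("wrist","w2.png")
b=dict(fl=(.591,-.0115),br=(.677,-.124),fr=(.582,-.116),bl=(.686,-.0195))
for n,p in b.items(): print(n,np.round(proj(c,(*p,.078)),0),np.round(proj(c,(*p,.117)),0))
u,v=proj(c,(.634,-.068,.078));u,v=int(u),int(v);print(u,v)
x0,y0=u-100,v-75
cv2.imwrite("pics/w2c.png",cv2.resize(c["img"][y0:y0+150,x0:x0+200,::-1],None,fx=4,fy=4,interpolation=cv2.INTER_CUBIC));print(x0,y0)
```

```text
t 2.8 p [ 0.4313 -0.0568  0.2711] yaw 85.22 z [ 0.001  0.    -1.   ] F [ 0.4 -0.2 -0.7] w 0.087 g 0.0
fl [362. 302.] [367. 320.]
br [287. 360.] [283. 384.]
fr [285. 301.] [281. 320.]
bl [360. 360.] [364. 384.]
323 331
223 256
```

View pics/w2c.png

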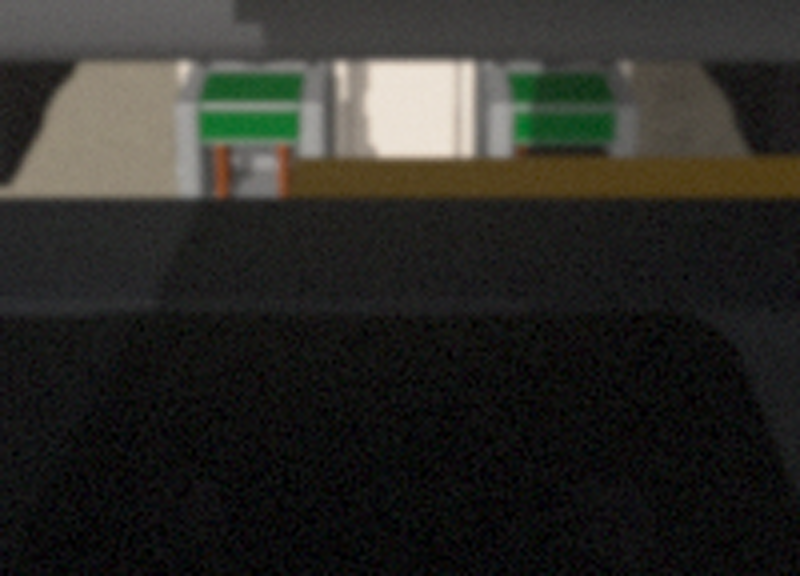

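That was the wrong way: the camera sees back toward the robot, so I'll go forward instead. The lateral predictions do agree within about 1.5 px.

Emit:
step_arm(
  deltas=[
    [[0,0,0,-0.06,0,0,100],[0,0,0,-0.12,0,-0.01,100],[0,0,0,-0.18,0,-0.02,100],[0,0,0,-0.24,0,-0.02,100],[0,0,0,-0.265,0,-0.02,100],[0,0,0,-0.27,0,-0.02,100],[0,0,0,-0.27,0,-0.02,100]],
  ],
)

```text
time: 3.72
ee_pos: [0.6995, -0.0797, 0.2901]
eef_rot: [0.042, 0.999, -0.0, -0.0]
ft_force: [-0.2, -0.2, -0.5]
width: 0.0872
grip_force: 0.0
```

Run:
```python
from h import *
st();c=shot("wrist","w3.png");t=shot("top")
b=dict(fl=(.591,-.0115),br=(.677,-.124),fr=(.582,-.116),bl=(.686,-.0195))
for n,p in b.items(): print(n,np.round(proj(c,(*p,.078)),0),np.round(proj(c,(*p,.117)),0))
hsv=cv2.cvtColor(c["img"],cv2.COLOR_RGB2HSV)
for nm,m in dict(g=cv2.inRange(hsv,(45,110,40),(85,255,255)),r=cv2.inRange(hsv,(0,150,60),(8,255,255))|cv2.inRange(hsv,(172,150,60),(180,255,255))).items():
    n,l,S,ce=cv2.connectedComponentsWithStats(m)
    for i in range(1,n):
        if S[i,4]>80: print(nm,S[i],np.round(ce[i],1),np.round(ray(c,*ce[i],.078)[:2],4))
u,v=proj(c,(.634,-.068,.078));x0,y0=int(u)-100,int(v)-75;print(x0,y0)
cv2.imwrite("pics/w3c.png",cv2.resize(c["img"][y0:y0+150,x0:x0+200,::-1],None,fx=4,fy=4,interpolation=cv2.INTER_CUBIC))
```

```text
t 3.73 p [ 0.6995 -0.0797  0.2901] yaw 85.19 z [-0.001 -0.    -1.   ] F [-0.2 -0.2 -0.5] w 0.0872 g 0.0
fl [369.  92.] [375.  87.]
br [283. 172.] [278. 176.]
fr [280.  92.] [275.  86.]
bl [365. 172.] [371. 177.]
g [ 109    0   68  135 5198] [145.3  67.8] [ 0.543  -0.2695]
g [267  67  28   9 251] [280.4  71. ] [ 0.5596 -0.1131]
g [357  67  28   9 222] [369.7  70.5] [ 0.5678 -0.0094]
g [268 105  27   8 211] [281.3 108.5] [ 0.6009 -0.117 ]
g [356 104  27   9 235] [369.1 108.1] [ 0.6094 -0.0118]
r [ 561    0   79  107 5062] [601.   51.7] [0.5701 0.2558]
r [270 150  26   9 217] [282.7 154.1] [ 0.6549 -0.1216]
r [355 150  26   8 202] [367.3 153.5] [ 0.663  -0.0163]
r [272 184  24   7 141] [283.5 187.1] [ 0.6967 -0.1253]
r [354 184  25   7 174] [365.9 187. ] [ 0.7054 -0.0198]
224 58
```

View pics/w3c.png

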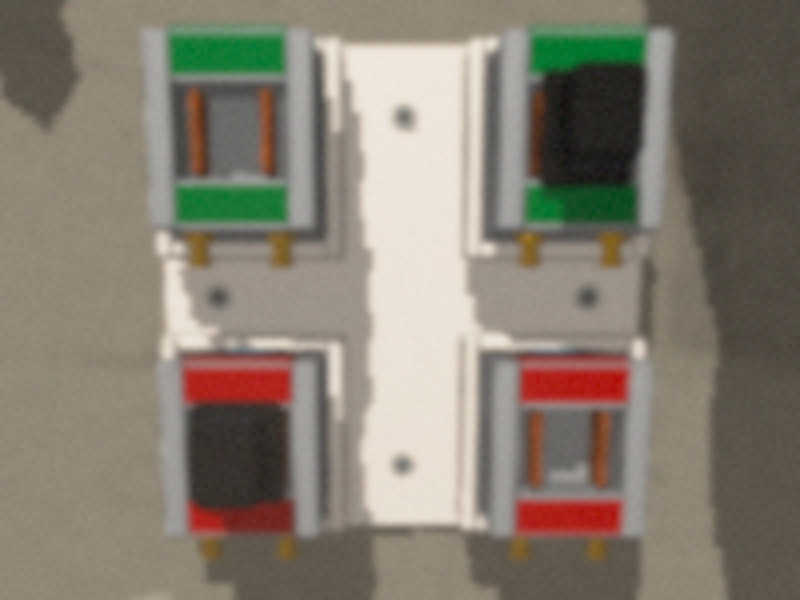

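The wrist view shows all four cells. Their tag midpoints are FL (.5886,-.0106), FR (.5803,-.1151), BR (.6758,-.1235) and BL (.6842,-.0181), with rack yaw about -4.6°. Bungs are on FL and BR only. Next I'll approach bung A.

Run:
```python
from h import *
print(delta((.5886,-.0106,.16),85.4),delta((.5886,-.0106,.11),85.4))
```

```text
[ 0.0002  0.0004 -0.0037  0.1158  0.0595  0.131 ] [ 0.0002  0.0004 -0.0037  0.1159  0.0595  0.181 ]
```

Emit:
step_arm(
  deltas=[
    [[0,0,-0.0037,0.05,0.025,0.02,60],[0,0,-0.0037,0.09,0.045,0.05,60],[0,0,-0.0037,0.116,0.0595,0.08,60],[0,0,-0.0037,0.116,0.0595,0.12,60],[0,0,-0.0037,0.116,0.0595,0.14,60],[0,0,-0.0037,0.116,0.0595,0.16,60],[0,0,-0.0037,0.116,0.0595,0.17,60],[0,0,-0.0037,0.116,0.0595,0.1745,60],[0,0,-0.0037,0.116,0.0595,0.18,60],[0,0,-0.0037,0.116,0.0595,0.18,60],[0,0,-0.0037,0.116,0.0595,0.18,60]],
  ],
)

```text
time: 5.2
ee_pos: [0.5891, -0.0105, 0.1109]
eef_rot: [0.04, 0.999, 0.0, 0.0]
ft_force: [0.2, -0.6, -0.1]
width: 0.0519
grip_force: 0.0
```

Run:
```python
from h import *
st();print(delta((.5886,-.0106,.11),85.4));c=shot("wrist","w4.png");cv2.imwrite("pics/w4c.png",c["img"][:,120:520,::-1])
```

```text
t 5.2 p [ 0.5891 -0.0105  0.1109] yaw 85.41 z [ 0.001  0.    -1.   ] F [ 0.2 -0.6 -0.1] w 0.0519 g 0.0
[ 0.0002  0.0005  0.0002  0.0005 -0.0001  0.0009]
```

View pics/w4c.png

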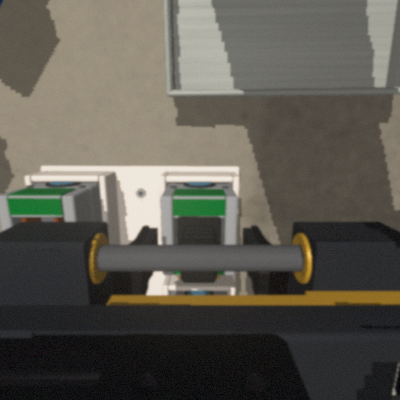

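The bung is centred between the fingers at crop column 200, with the fingers at 145 and 255. Closing now.

Emit:
step_arm(
  deltas=[
    [[0,0,0,0,0,0.001,35],[0,0,0,0,0,0.001,27],[0,0,0,0,0,0.001,20],[0,0,0,0,0,0.001,0],[0,0,0,0,0,0.001,0],[0,0,0,0,0,0.001,0]],
  ],
  squeeze=40,
)

```text
time: 6.0
ee_pos: [0.5888, -0.0108, 0.1095]
eef_rot: [0.04, 0.999, -0.0, 0.0]
ft_force: [-0.4, -1.4, 0.6]
width: 0.0195
grip_force: 40.0
```

Emit:
step_arm(
  deltas=[
    [[0.04,0,0,0,0.0016,0,0],[0.08,0,0,0,0.0032,-0.0004,0],[0.12,0,0,0,0.0049,-0.0007,0],[0.15,0,0,0,0.0062,-0.001,0],[0.17,0,0,0,0.0071,-0.0014,0],[0.13,0,0,0,0.0054,-0.0017,0],[0.085,0,0,0,0.0036,-0.0021,0],[0.04,0,0,0,0.0017,-0.0025,0],[0,0,0,0,0,-0.0028,0],[-0.045,0,0,0,-0.0019,-0.0032,0],[-0.09,0,0,0,-0.0039,-0.0034,0],[-0.13,0,0,0,-0.0057,-0.0036,0],[-0.17,0,0,0,-0.0075,-0.0039,0]],
  ],
)

```text
time: 7.62
ee_pos: [0.5871, -0.0201, 0.1126]
eef_rot: [0.041, 0.996, 0.084, 0.002]
ft_force: [-1.1, -3.6, -3.2]
width: 0.0201
grip_force: 40.0
```

Run:
```python
from h import *
st();c=shot("scene");x,y=map(int,proj(c,(.589,-.011,.09)));cv2.imwrite("pics/s2.png",cv2.resize(c["img"][y-50:y+60,x-70:x+80,::-1],None,fx=4,fy=4,interpolation=cv2.INTER_CUBIC))
```

```text
t 7.62 p [ 0.5871 -0.0201  0.1126] yaw 85.31 z [ 0.011  0.168 -0.986] F [-1.1 -3.6 -3.2] w 0.0201 g 40.0
```

View pics/s2.png

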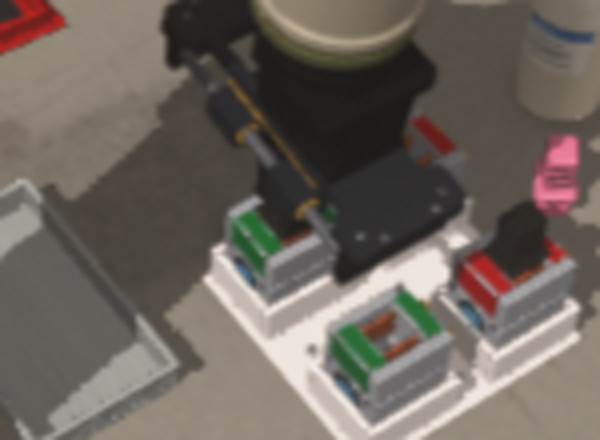

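Forces stay small and the cell is seated. I'll continue rocking, using a helper to give the numbers.

```bash
cat >> h.py <<'E'
def rock(th0,h0,seq,d=40.):
    t=lambda th,h:np.array([0,(d+h)*np.sin(th),d-(d+h)*np.cos(th)])
    for th,h in seq:
        v=R.from_rotvec([-th0,0,0]).apply(t(th,h)-t(th0,h0));print([round(th-th0,3),0,0,0,round(v[1]/1000,4),round(v[2]/1000,4),0],end=", ")
    print()
E
python3 - <<'E'
from h import *
up=[-.12,-.07,-.02,.03,.08,.13,.17];dn=[-x for x in up]
s1=list(zip(up,np.linspace(4.7,7,7)));s2=list(zip(dn,np.linspace(7.3,9.5,7)));s3=list(zip(up[:6],np.linspace(9.8,11.7,6)))
rock(-.17,4.5,s1+s2+s3)
rock(.13,11.7,[(.17,12.2)]+list(zip(dn,np.linspace(12.5,14.7,7)))+list(zip(up,np.linspace(15,17.2,7)))+[(.13,17.5),(.09,18),(.05,18.5),(0,19),(0,20)])
E
```

```text
[0.05, 0, 0, 0, np.float64(0.0022), np.float64(-0.0001), 0], [0.1, 0, 0, 0, np.float64(0.0045), np.float64(-0.0004), 0], [0.15, 0, 0, 0, np.float64(0.0068), np.float64(-0.0005), 0], [0.2, 0, 0, 0, np.float64(0.0091), np.float64(-0.0004), 0], [0.25, 0, 0, 0, np.float64(0.0114), np.float64(-0.0003), 0], [0.3, 0, 0, 0, np.float64(0.0138), np.float64(-0.0), 0], [0.34, 0, 0, 0, np.float64(0.0157), np.float64(0.0002), 0], [0.29, 0, 0, 0, np.float64(0.0135), np.float64(-0.0008), 0], [0.24, 0, 0, 0, np.float64(0.0113), np.float64(-0.0018), 0], [0.19, 0, 0, 0, np.float64(0.0091), np.float64(-0.0027), 0], [0.14, 0, 0, 0, np.float64(0.0068), np.float64(-0.0034), 0], [0.09, 0, 0, 0, np.float64(0.0044), np.float64(-0.0041), 0], [0.04, 0, 0, 0, np.float64(0.002), np.float64(-0.0046), 0], [0.0, 0, 0, 0, np.float64(0.0), np.float64(-0.005), 0], [0.05, 0, 0, 0, np.float64(0.0025), np.float64(-0.0052), 0], [0.1, 0, 0, 0, np.float64(0.005), np.float64(-0.0054), 0], [0.15, 0, 0, 0, np.float64(0.0076), np.float64(-0.0055), 0], [0.2, 0, 0, 0, np.float64(0.0101), np.float64(-0.0054), 0], [0.25, 0, 0, 0, np
[... 644 characters left out ...]
.float64(-0.0016), 0], [-0.2, 0, 0, 0, np.float64(-0.011), np.float64(-0.0026), 0], [-0.15, 0, 0, 0, np.float64(-0.0083), np.float64(-0.0034), 0], [-0.1, 0, 0, 0, np.float64(-0.0056), np.float64(-0.0041), 0], [-0.05, 0, 0, 0, np.float64(-0.0028), np.float64(-0.0047), 0], [0.0, 0, 0, 0, np.float64(-0.0), np.float64(-0.0051), 0], [0.04, 0, 0, 0, np.float64(0.0023), np.float64(-0.0055), 0], [0.0, 0, 0, 0, np.float64(-0.0), np.float64(-0.0058), 0], [-0.04, 0, 0, 0, np.float64(-0.0023), np.float64(-0.0063), 0], [-0.08, 0, 0, 0, np.float64(-0.0047), np.float64(-0.0066), 0], [-0.13, 0, 0, 0, np.float64(-0.0076), np.float64(-0.0068), 0], [-0.13, 0, 0, 0, np.float64(-0.0078), np.float64(-0.0078), 0],
```

Emit:
step_arm(
  deltas=[
    [[0.05,0,0,0,0.0022,-0.0001,0],[0.1,0,0,0,0.0045,-0.0004,0],[0.15,0,0,0,0.0068,-0.0005,0],[0.2,0,0,0,0.0091,-0.0004,0],[0.25,0,0,0,0.0114,-0.0003,0],[0.3,0,0,0,0.0138,0,0],[0.34,0,0,0,0.0157,0.0002,0],[0.29,0,0,0,0.0135,-0.0008,0],[0.24,0,0,0,0.0113,-0.0018,0],[0.19,0,0,0,0.0091,-0.0027,0],[0.14,0,0,0,0.0068,-0.0034,0],[0.09,0,0,0,0.0044,-0.0041,0],[0.04,0,0,0,0.002,-0.0046,0],[0,0,0,0,0,-0.005,0],[0.05,0,0,0,0.0025,-0.0052,0],[0.1,0,0,0,0.005,-0.0054,0],[0.15,0,0,0,0.0076,-0.0055,0],[0.2,0,0,0,0.0101,-0.0054,0],[0.25,0,0,0,0.0127,-0.0052,0],[0.3,0,0,0,0.0153,-0.0049,0]],
  ],
)

```text
time: 10.18
ee_pos: [0.5884, -0.0032, 0.1197]
eef_rot: [0.04, 0.997, -0.066, -0.004]
ft_force: [-0.8, 2.1, -9.0]
width: 0.0195
grip_force: 40.0
```

Run:
```python
from h import *
st();c=shot("scene");x,y=map(int,proj(c,(.589,-.011,.09)));cv2.imwrite("pics/s3.png",cv2.resize(c["img"][y-50:y+60,x-70:x+80,::-1],None,fx=4,fy=4,interpolation=cv2.INTER_CUBIC))
```

```text
t 10.18 p [ 0.5884 -0.0032  0.1197] yaw 85.43 z [-0.013 -0.131 -0.991] F [-0.8  2.1 -9. ] w 0.0195 g 40.0
```

View pics/s3.png

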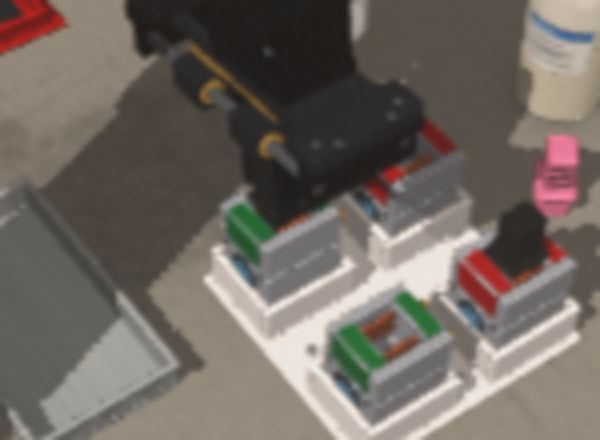

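Fz is -9 N, so I'll check numerically whether the cell has risen by comparing its edges with the first scene image.

Run:
```python
from h import *
c=shot("scene");a=cv2.imread("pics/scene1.png")[:,:,::-1];x,y=map(int,proj(c,(.589,-.011,.09)))
for im in(a,c["img"]):
    h=cv2.cvtColor(np.ascontiguousarray(im),cv2.COLOR_RGB2HSV);m=cv2.inRange(h,(45,110,30),(85,255,255))
    m[:y-40]=0;m[y+35:]=0;m[:,:x-30]=0;m[:,x+20:]=0
    n,l,S,ce=cv2.connectedComponentsWithStats(m);print([ (S[i].tolist(),np.round(ce[i],1)) for i in range(1,n) if S[i,4]>15])
print(proj(c,(.56,-.01,.078)),proj(c,(.56,-.01,.086)))
k=lambda im:cv2.resize(np.ascontiguousarray(im[y-15:y+35,x-35:x+35,::-1]),None,fx=5.7,fy=8,interpolation=cv2.INTER_CUBIC)
cv2.imwrite("pics/cmp.png",np.hstack([k(a),k(c["img"])]))
```

```text
[([304, 193, 9, 9, 35], array([307.9, 196.7])), ([302, 197, 7, 9, 20], array([305.2, 201.1]))]
[([302, 191, 10, 9, 41], array([306.5, 195.1])), ([301, 195, 7, 10, 26], array([304. , 199.5]))]
(np.float64(305.2134830182041), np.float64(198.80929165786742)) (np.float64(305.2212797282293), np.float64(196.7471170576011))
```

View pics/cmp.png

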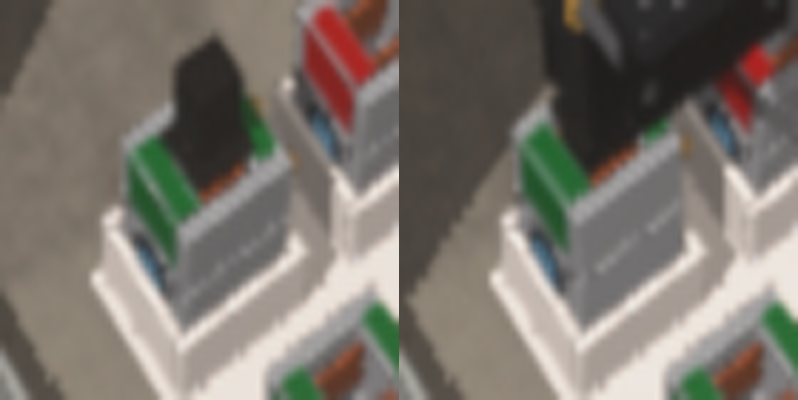

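The comparison shows the cell's front edge about 1.6 px higher (roughly 5 mm), so the cell has risen along with the bung. I'll lower it to reseat it, then rock wider with less raise per swing, checking the force.

```bash
sed -i 's/round(v\[1\]/round(float(v[1])/;s/round(v\[2\]/round(float(v[2])/' h.py; sed -i 's#float(v\[1\])/1000#float(v[1])/1000#' h.py
python3 - <<'E'
from h import *
rock(.13,11.7,[(.1,10.5),(.06,9),(.03,7.8),(0,6.8),(0,6),(0,6)])
E
```

```text
[-0.03, 0, 0, 0, -0.0015, 0.0012, 0], [-0.07, 0, 0, 0, -0.0034, 0.0028, 0], [-0.1, 0, 0, 0, -0.0048, 0.0041, 0], [-0.13, 0, 0, 0, -0.0061, 0.0053, 0], [-0.13, 0, 0, 0, -0.006, 0.0061, 0], [-0.13, 0, 0, 0, -0.006, 0.0061, 0],
```

Emit:
step_arm(
  deltas=[
    [[-0.03,0,0,0,-0.0015,0.0012,0],[-0.07,0,0,0,-0.0034,0.0028,0],[-0.1,0,0,0,-0.0048,0.0041,0],[-0.13,0,0,0,-0.0061,0.0053,0],[-0.13,0,0,0,-0.006,0.0061,0],[-0.13,0,0,0,-0.006,0.0061,0],[-0.13,0,0,0,-0.006,0.0061,0]],
  ],
)

```text
time: 11.15
ee_pos: [0.5891, -0.0105, 0.1164]
eef_rot: [0.04, 0.999, -0.0, 0.0]
ft_force: [-5.4, 0.1, 6.6]
width: 0.0198
grip_force: 40.0
```

```bash
cat > chk.py <<'E'
from h import *
import sys
def tag(p=(.589,-.011),lo=(45,110,30),hi=(85,255,255)):
    c=shot("scene");a=cv2.imread("pics/scene1.png")[:,:,::-1];x,y=map(int,proj(c,(*p,.09)))
    for im in(a,c["img"]):
        h=cv2.cvtColor(np.ascontiguousarray(im),cv2.COLOR_RGB2HSV);m=cv2.inRange(h,lo,hi)
        m[:y-40]=0;m[y+35:]=0;m[:,:x-30]=0;m[:,x+20:]=0
        n,l,S,ce=cv2.connectedComponentsWithStats(m);print([np.round(ce[i],1).tolist() for i in range(1,n) if S[i,4]>15],end=" ")
    print()
E
python3 -c "
from chk import *
st();tag()"
```

```text
t 11.15 p [ 0.5891 -0.0105  0.1164] yaw 85.44 z [ 0. -0. -1.] F [-5.4  0.1  6.6] w 0.0198 g 40.0
[[307.9, 196.7], [305.2, 201.1]] [[308.0, 196.8], [304.9, 200.8]]
```

The cell is down again (tag back at its original pixel) with the bung about 6.5 mm out. I'll continue with wider, gentler swings.

Run:
```python
from h import *
rock(0,6.5,list(zip([.06,.12,.17,.19,.14,.08,.02,-.04,-.1,-.16,-.19],[6.5,6.8,7.1,7.1,7.1,7.3,7.7,8.2,8.7,9,9])))
```

```text
[0.06, 0, 0, 0, 0.0028, 0.0001, 0], [0.12, 0, 0, 0, 0.0056, 0.0, 0], [0.17, 0, 0, 0, 0.008, 0.0001, 0], [0.19, 0, 0, 0, 0.0089, 0.0002, 0], [0.14, 0, 0, 0, 0.0066, -0.0001, 0], [0.08, 0, 0, 0, 0.0038, -0.0006, 0], [0.02, 0, 0, 0, 0.001, -0.0012, 0], [-0.04, 0, 0, 0, -0.0019, -0.0017, 0], [-0.1, 0, 0, 0, -0.0049, -0.002, 0], [-0.16, 0, 0, 0, -0.0078, -0.0019, 0], [-0.19, 0, 0, 0, -0.0093, -0.0016, 0],
```

Emit:
step_arm(
  deltas=[
    [[0.06,0,0,0,0.0028,0.0001,0],[0.12,0,0,0,0.0056,0,0],[0.17,0,0,0,0.008,0.0001,0],[0.19,0,0,0,0.0089,0.0002,0],[0.14,0,0,0,0.0066,-0.0001,0],[0.08,0,0,0,0.0038,-0.0006,0],[0.02,0,0,0,0.001,-0.0012,0],[-0.04,0,0,0,-0.0019,-0.0017,0],[-0.1,0,0,0,-0.0049,-0.002,0],[-0.16,0,0,0,-0.0078,-0.0019,0],[-0.19,0,0,0,-0.0093,-0.0016,0]],
  ],
)

```text
time: 12.58
ee_pos: [0.5885, -0.0211, 0.1177]
eef_rot: [0.041, 0.995, 0.095, 0.005]
ft_force: [-1.1, -0.6, 3.5]
width: 0.0198
grip_force: 40.0
```

```bash
python3 -c "
from chk import *
st();tag()
up=[-.14,-.08,-.02,.04,.1,.16,.19]
rock(-.19,9,list(zip(up,[9,9.2,9.6,10.1,10.6,11,11])))"
```

```text
t 12.57 p [ 0.5885 -0.0211  0.1177] yaw 85.33 z [ 0.017  0.189 -0.982] F [-1.1 -0.6  3.5] w 0.0198 g 40.0
[[307.9, 196.7], [305.2, 201.1]] [[308.3, 196.9], [305.6, 201.2]] 
[0.05, 0, 0, 0, 0.0024, 0.0001, 0], [0.11, 0, 0, 0, 0.0054, 0.0001, 0], [0.17, 0, 0, 0, 0.0084, 0.0001, 0], [0.23, 0, 0, 0, 0.0114, 0.0002, 0], [0.29, 0, 0, 0, 0.0145, 0.0005, 0], [0.35, 0, 0, 0, 0.0175, 0.0011, 0], [0.38, 0, 0, 0, 0.0189, 0.0016, 0],
```

The cell is still seated.

Emit:
step_arm(
  deltas=[
    [[0.05,0,0,0,0.0024,0.0001,0],[0.11,0,0,0,0.0054,0.0001,0],[0.17,0,0,0,0.0084,0.0001,0],[0.23,0,0,0,0.0114,0.0002,0],[0.29,0,0,0,0.0145,0.0005,0],[0.35,0,0,0,0.0175,0.0011,0],[0.38,0,0,0,0.0189,0.0016,0]],
  ],
)

```text
time: 13.5
ee_pos: [0.5902, 0.0003, 0.1196]
eef_rot: [0.039, 0.995, -0.095, -0.003]
ft_force: [-0.9, -0.1, 2.4]
width: 0.0198
grip_force: 40.0
```

```bash
python3 -c "
from chk import *
st();tag()
up=[-.14,-.08,-.02,.04,.1,.16,.19]
rock(.19,11,list(zip([-x for x in up],[11,11.2,11.7,12.2,12.7,13.1,13.1])))"
```

```text
t 13.5 p [5.902e-01 3.000e-04 1.196e-01] yaw 85.52 z [-0.014 -0.19  -0.982] F [-0.9 -0.1  2.4] w 0.0198 g 40.0
[[307.9, 196.7], [305.2, 201.1]] [[307.2, 195.7], [304.5, 200.0]] 
[-0.05, 0, 0, 0, -0.0025, 0.0001, 0], [-0.11, 0, 0, 0, -0.0056, 0.0001, 0], [-0.17, 0, 0, 0, -0.0087, 0.0, 0], [-0.23, 0, 0, 0, -0.0119, 0.0002, 0], [-0.29, 0, 0, 0, -0.0151, 0.0005, 0], [-0.35, 0, 0, 0, -0.0182, 0.0011, 0], [-0.38, 0, 0, 0, -0.0197, 0.0017, 0],
```

Emit:
step_arm(
  deltas=[
    [[-0.05,0,0,0,-0.0025,0.0001,0],[-0.11,0,0,0,-0.0056,0.0001,0],[-0.17,0,0,0,-0.0087,0,0],[-0.23,0,0,0,-0.0119,0.0002,0],[-0.29,0,0,0,-0.0151,0.0005,0],[-0.35,0,0,0,-0.0182,0.0011,0],[-0.38,0,0,0,-0.0197,0.0017,0]],
  ],
)

```text
time: 14.42
ee_pos: [0.5883, -0.0215, 0.1216]
eef_rot: [0.041, 0.995, 0.096, 0.004]
ft_force: [0.3, 1.3, 2.0]
width: 0.0199
grip_force: 40.0
```

```bash
python3 -c "
from chk import *
st();tag()
up=[-.14,-.08,-.02,.04,.1,.16,.19]
rock(-.19,13.1,list(zip(up,[13.1,13.4,13.9,14.4,14.9,15.3,15.3]))+list(zip([-x for x in up],[15.4,15.7,16.2,16.7,17.2,17.6,17.7])))"
```

```text
t 14.43 p [ 0.5883 -0.0215  0.1216] yaw 85.32 z [ 0.017  0.19  -0.982] F [0.3 1.3 2. ] w 0.0199 g 40.0
[[307.9, 196.7], [305.2, 201.1]] [[308.2, 197.0], [305.3, 201.1]] 
[0.05, 0, 0, 0, 0.0027, 0.0001, 0], [0.11, 0, 0, 0, 0.0059, 0.0, 0], [0.17, 0, 0, 0, 0.0091, -0.0, 0], [0.23, 0, 0, 0, 0.0124, 0.0001, 0], [0.29, 0, 0, 0, 0.0157, 0.0005, 0], [0.35, 0, 0, 0, 0.019, 0.0012, 0], [0.38, 0, 0, 0, 0.0205, 0.0017, 0], [0.33, 0, 0, 0, 0.018, 0.0007, 0], [0.27, 0, 0, 0, 0.0149, -0.0006, 0], [0.21, 0, 0, 0, 0.0117, -0.0019, 0], [0.15, 0, 0, 0, 0.0085, -0.003, 0], [0.09, 0, 0, 0, 0.0051, -0.0039, 0], [0.03, 0, 0, 0, 0.0017, -0.0045, 0], [0.0, 0, 0, 0, 0.0, -0.0046, 0],
```

Emit:
step_arm(
  deltas=[
    [[0.05,0,0,0,0.0027,0.0001,0],[0.11,0,0,0,0.0059,0,0],[0.17,0,0,0,0.0091,0,0],[0.23,0,0,0,0.0124,0.0001,0],[0.29,0,0,0,0.0157,0.0005,0],[0.35,0,0,0,0.019,0.0012,0],[0.38,0,0,0,0.0205,0.0017,0],[0.33,0,0,0,0.018,0.0007,0],[0.27,0,0,0,0.0149,-0.0006,0],[0.21,0,0,0,0.0117,-0.0019,0],[0.15,0,0,0,0.0085,-0.003,0],[0.09,0,0,0,0.0051,-0.0039,0],[0.03,0,0,0,0.0017,-0.0045,0],[0,0,0,0,0,-0.0046,0]],
  ],
)

```text
time: 16.23
ee_pos: [0.5883, -0.0211, 0.1263]
eef_rot: [0.04, 0.995, 0.096, 0.004]
ft_force: [-1.7, 1.3, 7.9]
width: 0.0194
grip_force: 40.0
```

```bash
python3 -c "
from chk import *
st();tag()
up=[-.14,-.08,-.02,.04,.1,.16,.19]
rock(-.19,17.7,list(zip([-.14,-.08,-.02,.04,.08,.04,0,0,0],[17.8,18.1,18.6,19.1,19.6,20,21,23,25])))"
```

```text
t 16.23 p [ 0.5883 -0.0211  0.1263] yaw 85.4 z [ 0.016  0.19  -0.982] F [-1.7  1.3  7.9] w 0.0194 g 40.0
[[307.9, 196.7], [305.2, 201.1]] [[307.9, 196.9], [304.9, 200.8]] 
[0.05, 0, 0, 0, 0.0029, -0.0, 0], [0.11, 0, 0, 0, 0.0064, -0.0, 0], [0.17, 0, 0, 0, 0.0099, -0.0001, 0], [0.23, 0, 0, 0, 0.0135, 0.0002, 0], [0.27, 0, 0, 0, 0.0159, 0.0003, 0], [0.23, 0, 0, 0, 0.0137, -0.0007, 0], [0.19, 0, 0, 0, 0.0115, -0.0022, 0], [0.19, 0, 0, 0, 0.0119, -0.0042, 0], [0.19, 0, 0, 0, 0.0123, -0.0061, 0],
```

Emit:
step_arm(
  deltas=[
    [[0.05,0,0,0,0.0029,0,0],[0.11,0,0,0,0.0064,-0.0002,0],[0.17,0,0,0,0.0099,-0.0003,0],[0.23,0,0,0,0.0135,0,0],[0.27,0,0,0,0.0159,0.0001,0],[0.23,0,0,0,0.0137,-0.0009,0],[0.19,0,0,0,0.0115,-0.0024,0],[0.19,0,0,0,0.0119,-0.0042,0],[0.19,0,0,0,0.0123,-0.0061,0]],
  ],
)

```text
time: 17.4
ee_pos: [0.5888, -0.0101, 0.134]
eef_rot: [0.04, 0.999, -0.0, -0.0]
ft_force: [0.1, 0.2, -1.0]
width: 0.0192
grip_force: 40.0
```

```bash
python3 -c "
from chk import *
st();tag()"
```

```text
t 17.4 p [ 0.5888 -0.0101  0.134 ] yaw 85.44 z [-0.    -0.001 -1.   ] F [ 0.1  0.2 -1. ] w 0.0192 g 40.0
[[307.9, 196.7], [305.2, 201.1]] [[307.9, 197.0], [304.9, 200.8]]
```

The bung is out and the cell is still seated. I'll lift it, take it toward the dish and re-check where the dish is.

Emit:
step_arm(
  deltas=[
    [[0,0,0,0,0,-0.015,0],[0,0,0,0,0,-0.035,0],[0,0,0,0.02,0.01,-0.055,0],[0,0,0,0.06,0.04,-0.065,0],[0,0,0,0.1,0.08,-0.065,0],[0,0,0,0.13,0.11,-0.065,0],[0,0,0,0.15,0.13,-0.065,0],[0,0,0,0.15,0.13,-0.065,0]],
  ],
)

```text
time: 18.45
ee_pos: [0.4489, 0.1329, 0.2002]
eef_rot: [0.038, 0.999, 0.001, 0.001]
ft_force: [0.7, 0.6, -0.4]
width: 0.0194
grip_force: 40.0
```

Run:
```python
from h import *
s=st();print(delta((.45,.105,.062)))
c=shot("scene","s4.png")
for p in((.505,.151),(.492,-.028),(.392,-.022),(.404,.160)): print(np.round(proj(c,(*p,.024))))
```

```text
t 18.45 p [0.4489 0.1329 0.2002] yaw 85.63 z [ 0.001  0.001 -1.   ] F [ 0.7  0.6 -0.4] w 0.0194 g 40.0
[ 0.      0.      0.     -0.0031 -0.0279  0.1381]
[251. 185.]
[288. 231.]
[253. 252.]
[216. 202.]
```

View pics/s4.png

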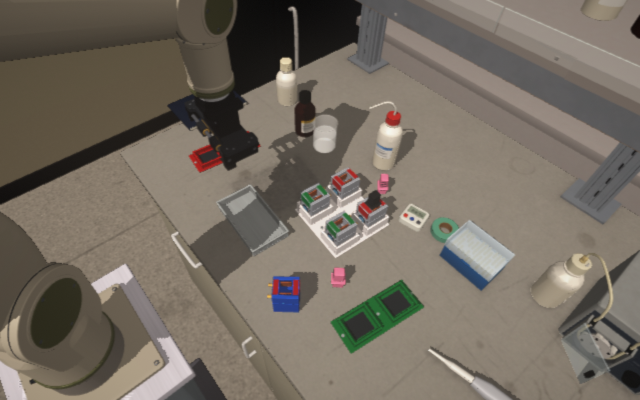

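The dish is unmoved: its corners at (251,185) and (288,231) match the predictions, and all the cells are down. Lowering the bung into it.

Emit:
step_arm(
  deltas=[
    [[0,0,0,-0.003,-0.028,0.04,0],[0,0,0,-0.003,-0.028,0.08,0],[0,0,0,-0.003,-0.028,0.11,0],[0,0,0,-0.003,-0.028,0.125,0],[0,0,0,-0.003,-0.028,0.135,0],[0,0,0,-0.003,-0.028,0.141,0],[0,0,0,-0.003,-0.028,0.143,0],[0,0,0,-0.003,-0.028,0.143,0]],
  ],
)

```text
time: 19.5
ee_pos: [0.4508, 0.103, 0.0565]
eef_rot: [0.04, 0.999, 0.0, 0.0]
ft_force: [-0.5, -0.4, -0.4]
width: 0.02
grip_force: 40.0
```

```bash
python3 -c "
from h import *
st()"
```

```text
t 19.5 p [0.4508 0.103  0.0565] yaw 85.41 z [ 0.001  0.    -1.   ] F [-0.5 -0.4 -0.4] w 0.02 g 40.0
```

Emit:
step_arm(
  deltas=[
    [[0,0,0,0,0,0.003,0],[0,0,0,0,0,0.003,24],[0,0,0,0,0,0.003,30],[0,0,0,0,0,0.003,45],[0,0,0,0,0,0.003,50],[0,0,0,0,0,-0.03,50],[0,0,0,0,0,-0.08,50],[0,0,0,0,0,-0.13,50],[0,0,0,-0.05,-0.04,-0.15,60],[0,0,0,-0.1,-0.09,-0.15,60],[0,0,0,-0.15,-0.14,-0.15,60],[0,0,0,-0.19,-0.18,-0.15,60],[0,0,0,-0.2,-0.2,-0.15,60],[0,0,0,-0.2,-0.2,-0.15,60],[0,0,0,-0.2,-0.2,-0.15,60]],
  ],
)

```text
time: 21.38
ee_pos: [0.6336, -0.1118, 0.2057]
eef_rot: [0.04, 0.999, 0.0, -0.0]
ft_force: [-0.1, 0.6, 0.3]
width: 0.0517
grip_force: 0.0
```

Run:
```python
from h import *
s=st();print(delta((.6758,-.1235,.109),85.4))
c=shot("wrist");hsv=cv2.cvtColor(c["img"],cv2.COLOR_RGB2HSV)
# dish area: dark bung
t=shot("top");h=cv2.cvtColor(t["img"],cv2.COLOR_RGB2HSV);m=cv2.inRange(h,(0,0,0),(180,255,55));m[:,:238]=0;m[:,316:]=0;m[:228]=0;m[280:]=0
n,l,S,ce=cv2.connectedComponentsWithStats(m);print([(S[i].tolist(),np.round(ray(t,*ce[i],.03)[:2],3)) for i in range(1,n) if S[i,4]>20])
```

```text
t 21.38 p [ 0.6336 -0.1118  0.2057] yaw 85.44 z [-0.001  0.001 -1.   ] F [-0.1  0.6  0.3] w 0.0517 g 0.0
[ 0.0006 -0.0007  0.0006 -0.043  -0.0084  0.0967]
[([255, 246, 11, 13, 131], array([0.452, 0.104]))]
```

Bung A is in the dish at (.452,.104). Next is bung D.

Emit:
step_arm(
  deltas=[
    [[0,0,0,-0.03,-0.006,0,60],[0,0,0,-0.043,-0.0084,0.02,60],[0,0,0,-0.043,-0.0084,0.05,60],[0,0,0,-0.043,-0.0084,0.075,60],[0,0,0,-0.043,-0.0084,0.087,60],[0,0,0,-0.043,-0.0084,0.0935,60],[0,0,0,-0.043,-0.0084,0.096,60],[0,0,0,-0.043,-0.0084,0.096,45],[0,0,0,-0.043,-0.0084,0.096,32],[0,0,0,-0.043,-0.0084,0.096,26],[0,0,0,-0.043,-0.0084,0.096,20],[0,0,0,-0.043,-0.0084,0.096,0],[0,0,0,-0.043,-0.0084,0.096,0],[0,0,0,-0.043,-0.0084,0.096,0]],
  ],
  squeeze=40,
)

```text
time: 23.22
ee_pos: [0.6761, -0.1243, 0.1102]
eef_rot: [0.04, 0.999, 0.0, 0.0]
ft_force: [-0.4, -0.1, 1.0]
width: 0.0196
grip_force: 40.0
```

```bash
python3 -c "
from chk import *
st();tag((.676,-.1235),(0,150,60),(8,255,255))
up=[-.14,-.08,-.02,.04,.1,.16,.19];dn=[-x for x in up]
f=np.array([0,.2,.6,1.1,1.6,2,2])
rock(0,0,list(zip([.06,.12,.17,.19],[0,.3,.8,.8]))+list(zip(dn,.8+f))+list(zip(up,2.8+f)))
"
```

```text
t 23.23 p [ 0.6761 -0.1243  0.1102] yaw 85.41 z [ 0.  0. -1.] F [-0.4 -0.1  1. ] w 0.0196 g 40.0
[[352.2, 173.3], [365.7, 207.2], [362.5, 211.8]] [[350.7, 171.8], [365.8, 207.3], [362.5, 211.8]] 
[0.06, 0, 0, 0, 0.0024, 0.0001, 0], [0.12, 0, 0, 0, 0.0048, -0.0, 0], [0.17, 0, 0, 0, 0.0069, -0.0002, 0], [0.19, 0, 0, 0, 0.0077, -0.0001, 0], [0.14, 0, 0, 0, 0.0057, -0.0004, 0], [0.08, 0, 0, 0, 0.0033, -0.0009, 0], [0.02, 0, 0, 0, 0.0008, -0.0014, 0], [-0.04, 0, 0, 0, -0.0017, -0.0019, 0], [-0.1, 0, 0, 0, -0.0042, -0.0022, 0], [-0.16, 0, 0, 0, -0.0068, -0.0023, 0], [-0.19, 0, 0, 0, -0.0081, -0.002, 0], [-0.14, 0, 0, 0, -0.006, -0.0024, 0], [-0.08, 0, 0, 0, -0.0034, -0.0029, 0], [-0.02, 0, 0, 0, -0.0009, -0.0034, 0], [0.04, 0, 0, 0, 0.0018, -0.0039, 0], [0.1, 0, 0, 0, 0.0044, -0.0042, 0], [0.16, 0, 0, 0, 0.0071, -0.0042, 0], [0.19, 0, 0, 0, 0.0085, -0.004, 0],
```

Emit:
step_arm(
  deltas=[
    [[0.06,0,0,0,0.0024,0.0001,0],[0.12,0,0,0,0.0048,0,0],[0.17,0,0,0,0.0069,-0.0002,0],[0.19,0,0,0,0.0077,-0.0001,0],[0.14,0,0,0,0.0057,-0.0004,0],[0.08,0,0,0,0.0033,-0.0009,0],[0.02,0,0,0,0.0008,-0.0014,0],[-0.04,0,0,0,-0.0017,-0.0019,0],[-0.1,0,0,0,-0.0042,-0.0022,0],[-0.16,0,0,0,-0.0068,-0.0023,0],[-0.19,0,0,0,-0.0081,-0.002,0]],
  ],
)

```text
time: 24.65
ee_pos: [0.6748, -0.1349, 0.1117]
eef_rot: [0.041, 0.995, 0.094, 0.004]
ft_force: [-0.4, -3.8, -0.9]
width: 0.0198
grip_force: 40.0
```

```bash
cat >> chk.py <<'E'
up=[-.14,-.08,-.02,.04,.1,.16,.19];dn=[-x for x in up]
f=np.array([0,.2,.6,1.1,1.6,2,2])
def D(): st();tag((.676,-.1235),(0,150,60),(8,255,255))
E
python3 -c "
from chk import *
D();rock(-.19,2.8,list(zip(up,2.8+f)))
"
```

```text
t 24.65 p [ 0.6748 -0.1349  0.1117] yaw 85.26 z [ 0.015  0.188 -0.982] F [-0.4 -3.8 -0.9] w 0.0198 g 40.0
[[352.2, 173.3], [365.7, 207.2], [362.5, 211.8]] [[352.2, 173.2], [367.6, 209.2], [363.9, 212.9]] 
[0.05, 0, 0, 0, 0.0021, 0.0001, 0], [0.11, 0, 0, 0, 0.0047, 0.0001, 0], [0.17, 0, 0, 0, 0.0073, 0.0, 0], [0.23, 0, 0, 0, 0.01, 0.0001, 0], [0.29, 0, 0, 0, 0.0127, 0.0003, 0], [0.35, 0, 0, 0, 0.0154, 0.0007, 0], [0.38, 0, 0, 0, 0.0166, 0.0012, 0],
```

Emit:
step_arm(
  deltas=[
    [[0.05,0,0,0,0.0021,0.0001,0],[0.11,0,0,0,0.0047,0.0001,0],[0.17,0,0,0,0.0073,0,0],[0.23,0,0,0,0.01,0.0001,0],[0.29,0,0,0,0.0127,0.0003,0],[0.35,0,0,0,0.0154,0.0007,0],[0.38,0,0,0,0.0166,0.0012,0]],
  ],
)

```text
time: 25.58
ee_pos: [0.6766, -0.1127, 0.1132]
eef_rot: [0.038, 0.995, -0.094, -0.004]
ft_force: [-1.5, 1.8, -2.5]
width: 0.0199
grip_force: 40.0
```

```bash
python3 -c "
from chk import *
D();rock(.19,4.8,list(zip(dn,4.8+.8*f)))
"
```

```text
t 25.57 p [ 0.6766 -0.1127  0.1132] yaw 85.61 z [-0.016 -0.188 -0.982] F [-1.5  1.8 -2.5] w 0.0199 g 40.0
[[352.2, 173.3], [365.7, 207.2], [362.5, 211.8]] [[363.9, 205.3], [361.3, 210.1]] 
[-0.05, 0, 0, 0, -0.0022, 0.0001, 0], [-0.11, 0, 0, 0, -0.0049, 0.0001, 0], [-0.17, 0, 0, 0, -0.0077, 0.0002, 0], [-0.23, 0, 0, 0, -0.0104, 0.0003, 0], [-0.29, 0, 0, 0, -0.0132, 0.0006, 0], [-0.35, 0, 0, 0, -0.0159, 0.0012, 0], [-0.38, 0, 0, 0, -0.0172, 0.0017, 0],
```

Emit:
step_arm(
  deltas=[
    [[-0.05,0,0,0,-0.0022,0.0001,0],[-0.11,0,0,0,-0.0049,0.0001,0],[-0.17,0,0,0,-0.0077,0.0002,0],[-0.23,0,0,0,-0.0104,0.0003,0],[-0.29,0,0,0,-0.0132,0.0006,0],[-0.35,0,0,0,-0.0159,0.0012,0],[-0.38,0,0,0,-0.0172,0.0017,0]],
  ],
)

```text
time: 26.5
ee_pos: [0.6744, -0.1358, 0.1149]
eef_rot: [0.041, 0.995, 0.094, 0.003]
ft_force: [-0.3, -3.3, -6.4]
width: 0.0196
grip_force: 40.0
```

```bash
python3 -c "
from chk import *
D();rock(-.19,6.4,list(zip(up[:3]+[0,0],[5.9,5.9,5.9,5.9,5.9])));rock(-.19,6.4,list(zip(up,6.4+.8*f)))
"
```

```text
t 26.5 p [ 0.6744 -0.1358  0.1149] yaw 85.23 z [ 0.015  0.188 -0.982] F [-0.3 -3.3 -6.4] w 0.0196 g 40.0
[[352.2, 173.3], [365.7, 207.2], [362.5, 211.8]] [[352.2, 173.3], [367.5, 209.2], [363.8, 212.9]] 
[0.05, 0, 0, 0, 0.0023, 0.0006, 0], [0.11, 0, 0, 0, 0.005, 0.0008, 0], [0.17, 0, 0, 0, 0.0078, 0.0012, 0], [0.19, 0, 0, 0, 0.0087, 0.0013, 0], [0.19, 0, 0, 0, 0.0087, 0.0013, 0], 
[0.05, 0, 0, 0, 0.0023, 0.0001, 0], [0.11, 0, 0, 0, 0.0051, 0.0001, 0], [0.17, 0, 0, 0, 0.0079, 0.0002, 0], [0.23, 0, 0, 0, 0.0108, 0.0004, 0], [0.29, 0, 0, 0, 0.0136, 0.0007, 0], [0.35, 0, 0, 0, 0.0165, 0.0013, 0], [0.38, 0, 0, 0, 0.0178, 0.0018, 0],
```

Emit:
step_arm(
  deltas=[
    [[0.05,0,0,0,0.0023,0.0006,0],[0.11,0,0,0,0.005,0.001,0],[0.17,0,0,0,0.0078,0.0015,0],[0.19,0,0,0,0.0087,0.0017,0],[0.19,0,0,0,0.0087,0.0017,0]],
  ],
)

```text
time: 27.18
ee_pos: [0.676, -0.1232, 0.1153]
eef_rot: [0.039, 0.999, 0.001, -0.0]
ft_force: [0.0, -0.1, -7.8]
width: 0.0195
grip_force: 40.0
```

```bash
python3 -c "
from chk import *
D();rock(0,5.7,list(zip([.06,.12,.17,.19],[5.7,5.9,6.2,6.2]))+list(zip(dn,6.2+.9*f)))
"
```

```text
t 27.18 p [ 0.676  -0.1232  0.1153] yaw 85.48 z [-0.     0.001 -1.   ] F [ 0.  -0.1 -7.8] w 0.0195 g 40.0
[[352.2, 173.3], [365.7, 207.2], [362.5, 211.8]] [[351.0, 172.8], [365.7, 207.1], [362.5, 211.4]] 
[0.06, 0, 0, 0, 0.0027, 0.0001, 0], [0.12, 0, 0, 0, 0.0055, 0.0001, 0], [0.17, 0, 0, 0, 0.0078, 0.0002, 0], [0.19, 0, 0, 0, 0.0087, 0.0003, 0], [0.14, 0, 0, 0, 0.0064, -0.0, 0], [0.08, 0, 0, 0, 0.0037, -0.0005, 0], [0.02, 0, 0, 0, 0.0009, -0.001, 0], [-0.04, 0, 0, 0, -0.0019, -0.0015, 0], [-0.1, 0, 0, 0, -0.0048, -0.0017, 0], [-0.16, 0, 0, 0, -0.0076, -0.0017, 0], [-0.19, 0, 0, 0, -0.0091, -0.0014, 0],
```

The cell hangs about 1 mm up (Fz -7.8), so I'll lower until it seats.

Emit:
step_arm(
  deltas=[
    [[0,0,0,0,0,0.0007,0],[0,0,0,0,0,0.0014,0],[0,0,0,0,0,0.002,0],[0,0,0,0,0,0.002,0]],
  ],
)

```text
time: 27.72
ee_pos: [0.676, -0.1247, 0.1139]
eef_rot: [0.04, 0.999, -0.0, 0.0]
ft_force: [-0.8, -0.3, -3.1]
width: 0.02
grip_force: 40.0
```

```bash
python3 -c "
from chk import *
rock(0,3.7,list(zip([0,.06,.12,.17,.19],[2.7,2.7,2.9,3.3,3.3]))+list(zip(dn,3.3+.8*f)))
"
```

```text
[0, 0, 0, 0, 0.0, 0.001, 0], [0.06, 0, 0, 0, 0.0026, 0.0011, 0], [0.12, 0, 0, 0, 0.0051, 0.0011, 0], [0.17, 0, 0, 0, 0.0073, 0.001, 0], [0.19, 0, 0, 0, 0.0082, 0.0012, 0], [0.14, 0, 0, 0, 0.006, 0.0008, 0], [0.08, 0, 0, 0, 0.0035, 0.0004, 0], [0.02, 0, 0, 0, 0.0009, -0.0001, 0], [-0.04, 0, 0, 0, -0.0018, -0.0004, 0], [-0.1, 0, 0, 0, -0.0045, -0.0007, 0], [-0.16, 0, 0, 0, -0.0072, -0.0006, 0], [-0.19, 0, 0, 0, -0.0085, -0.0004, 0],
```

Emit:
step_arm(
  deltas=[
    [[0,0,0,0,0,0.001,0],[0.06,0,0,0,0.0026,0.0011,0],[0.12,0,0,0,0.0051,0.0011,0],[0.17,0,0,0,0.0073,0.001,0],[0.19,0,0,0,0.0082,0.0012,0],[0.14,0,0,0,0.006,0.0008,0],[0.08,0,0,0,0.0035,0.0004,0],[0.02,0,0,0,0.0009,-0.0001,0],[-0.04,0,0,0,-0.0018,-0.0004,0],[-0.1,0,0,0,-0.0045,-0.0007,0],[-0.16,0,0,0,-0.0072,-0.0006,0],[-0.19,0,0,0,-0.0085,-0.0004,0]],
  ],
)

```text
time: 29.22
ee_pos: [0.6754, -0.1349, 0.1144]
eef_rot: [0.041, 0.995, 0.095, 0.005]
ft_force: [-0.2, -2.3, -1.1]
width: 0.0198
grip_force: 40.0
```

```bash
python3 -c "
from chk import *
D();rock(-.19,4.9,list(zip(up,4.9+.8*f)))
"
```

```text
t 29.23 p [ 0.6754 -0.1349  0.1144] yaw 85.29 z [ 0.017  0.188 -0.982] F [-0.2 -2.3 -1.1] w 0.0198 g 40.0
[[352.2, 173.3], [365.7, 207.2], [362.5, 211.8]] [[352.2, 173.2], [366.9, 208.5], [363.7, 212.6]] 
[0.05, 0, 0, 0, 0.0022, 0.0001, 0], [0.11, 0, 0, 0, 0.0049, 0.0001, 0], [0.17, 0, 0, 0, 0.0077, 0.0002, 0], [0.23, 0, 0, 0, 0.0104, 0.0003, 0], [0.29, 0, 0, 0, 0.0132, 0.0006, 0], [0.35, 0, 0, 0, 0.0159, 0.0012, 0], [0.38, 0, 0, 0, 0.0172, 0.0017, 0],
```

Emit:
step_arm(
  deltas=[
    [[0.05,0,0,0,0.0022,0.0001,0],[0.11,0,0,0,0.0049,0.0001,0],[0.17,0,0,0,0.0077,0.0002,0],[0.23,0,0,0,0.0104,0.0003,0],[0.29,0,0,0,0.0132,0.0006,0],[0.35,0,0,0,0.0159,0.0012,0],[0.38,0,0,0,0.0172,0.0017,0]],
  ],
)

```text
time: 30.15
ee_pos: [0.6772, -0.1134, 0.1156]
eef_rot: [0.039, 0.995, -0.095, -0.003]
ft_force: [-0.1, 0.2, 0.8]
width: 0.02
grip_force: 40.0
```

```bash
python3 -c "
from chk import *
D();rock(.19,6.5,list(zip(dn,6.5+.8*f)));rock(.19,6.5,list(zip(dn,6+.8*f)))
"
```

```text
t 30.15 p [ 0.6772 -0.1134  0.1156] yaw 85.55 z [-0.014 -0.189 -0.982] F [-0.1  0.2  0.8] w 0.02 g 40.0
[[352.2, 173.3], [365.7, 207.2], [362.5, 211.8]] [[365.2, 206.6], [361.8, 210.8]] 
[-0.05, 0, 0, 0, -0.0023, 0.0001, 0], [-0.11, 0, 0, 0, -0.0051, 0.0001, 0], [-0.17, 0, 0, 0, -0.0079, 0.0002, 0], [-0.23, 0, 0, 0, -0.0108, 0.0004, 0], [-0.29, 0, 0, 0, -0.0137, 0.0007, 0], [-0.35, 0, 0, 0, -0.0165, 0.0013, 0], [-0.38, 0, 0, 0, -0.0178, 0.0018, 0], 
[-0.05, 0, 0, 0, -0.0023, 0.0006, 0], [-0.11, 0, 0, 0, -0.0051, 0.0006, 0], [-0.17, 0, 0, 0, -0.0079, 0.0007, 0], [-0.23, 0, 0, 0, -0.0107, 0.0009, 0], [-0.29, 0, 0, 0, -0.0135, 0.0012, 0], [-0.35, 0, 0, 0, -0.0163, 0.0018, 0], [-0.38, 0, 0, 0, -0.0177, 0.0023, 0],
```

Force is near zero and the cell barely tilts, so this is working.

Emit:
step_arm(
  deltas=[
    [[-0.05,0,0,0,-0.0023,0.0001,0],[-0.11,0,0,0,-0.0051,0.0001,0],[-0.17,0,0,0,-0.0079,0.0002,0],[-0.23,0,0,0,-0.0108,0.0004,0],[-0.29,0,0,0,-0.0137,0.0007,0],[-0.35,0,0,0,-0.0165,0.0013,0],[-0.38,0,0,0,-0.0178,0.0018,0]],
  ],
)

```text
time: 31.08
ee_pos: [0.6752, -0.1354, 0.1175]
eef_rot: [0.041, 0.995, 0.095, 0.004]
ft_force: [-0.2, -0.6, 1.0]
width: 0.02
grip_force: 40.0
```

```bash
python3 -c "
from chk import *
D();rock(-.19,8.1,list(zip(up,8.1+.9*f))+list(zip(dn,9.9+.9*f)))
"
```

```text
t 31.07 p [ 0.6752 -0.1354  0.1175] yaw 85.28 z [ 0.016  0.189 -0.982] F [-0.2 -0.6  1. ] w 0.02 g 40.0
[[352.2, 173.3], [365.7, 207.2], [362.5, 211.8]] [[352.2, 173.2], [366.6, 208.2], [363.3, 212.5]] 
[0.05, 0, 0, 0, 0.0024, 0.0001, 0], [0.11, 0, 0, 0, 0.0053, 0.0001, 0], [0.17, 0, 0, 0, 0.0082, 0.0002, 0], [0.23, 0, 0, 0, 0.0112, 0.0003, 0], [0.29, 0, 0, 0, 0.0142, 0.0006, 0], [0.35, 0, 0, 0, 0.0171, 0.0012, 0], [0.38, 0, 0, 0, 0.0185, 0.0018, 0], [0.33, 0, 0, 0, 0.0162, 0.0009, 0], [0.27, 0, 0, 0, 0.0134, -0.0002, 0], [0.21, 0, 0, 0, 0.0105, -0.0012, 0], [0.15, 0, 0, 0, 0.0076, -0.0022, 0], [0.09, 0, 0, 0, 0.0046, -0.003, 0], [0.03, 0, 0, 0, 0.0016, -0.0036, 0], [0.0, 0, 0, 0, 0.0, -0.0036, 0],
```

Emit:
step_arm(
  deltas=[
    [[0.05,0,0,0,0.0024,0.0001,0],[0.11,0,0,0,0.0053,0.0001,0],[0.17,0,0,0,0.0082,0.0002,0],[0.23,0,0,0,0.0112,0.0003,0],[0.29,0,0,0,0.0142,0.0006,0],[0.35,0,0,0,0.0171,0.0012,0],[0.38,0,0,0,0.0185,0.0018,0],[0.33,0,0,0,0.0162,0.0009,0],[0.27,0,0,0,0.0134,-0.0002,0],[0.21,0,0,0,0.0105,-0.0012,0],[0.15,0,0,0,0.0076,-0.0022,0],[0.09,0,0,0,0.0046,-0.003,0],[0.03,0,0,0,0.0016,-0.0036,0],[0,0,0,0,0,-0.0036,0]],
  ],
)

```text
time: 32.88
ee_pos: [0.675, -0.1356, 0.1208]
eef_rot: [0.041, 0.995, 0.095, 0.004]
ft_force: [-1.7, -0.9, 0.5]
width: 0.0196
grip_force: 40.0
```

```bash
python3 -c "
from chk import *
D();rock(-.19,11.7,list(zip(up,11.7+f))+list(zip(dn,13.7+f)))
"
```

```text
t 32.88 p [ 0.675  -0.1356  0.1208] yaw 85.31 z [ 0.016  0.189 -0.982] F [-1.7 -0.9  0.5] w 0.0196 g 40.0
[[352.2, 173.3], [365.7, 207.2], [362.5, 211.8]] [[352.2, 173.2], [366.6, 208.5], [363.0, 212.5]] 
[0.05, 0, 0, 0, 0.0026, 0.0001, 0], [0.11, 0, 0, 0, 0.0057, 0.0001, 0], [0.17, 0, 0, 0, 0.0088, 0.0002, 0], [0.23, 0, 0, 0, 0.012, 0.0003, 0], [0.29, 0, 0, 0, 0.0152, 0.0006, 0], [0.35, 0, 0, 0, 0.0184, 0.0013, 0], [0.38, 0, 0, 0, 0.0199, 0.0018, 0], [0.33, 0, 0, 0, 0.0174, 0.0009, 0], [0.27, 0, 0, 0, 0.0144, -0.0002, 0], [0.21, 0, 0, 0, 0.0113, -0.0014, 0], [0.15, 0, 0, 0, 0.0082, -0.0025, 0], [0.09, 0, 0, 0, 0.005, -0.0034, 0], [0.03, 0, 0, 0, 0.0017, -0.004, 0], [0.0, 0, 0, 0, 0.0, -0.004, 0],
```

Emit:
step_arm(
  deltas=[
    [[0.05,0,0,0,0.0026,0.0001,0],[0.11,0,0,0,0.0057,0.0001,0],[0.17,0,0,0,0.0088,0.0002,0],[0.23,0,0,0,0.012,0.0003,0],[0.29,0,0,0,0.0152,0.0006,0],[0.35,0,0,0,0.0184,0.0013,0],[0.38,0,0,0,0.0199,0.0018,0],[0.33,0,0,0,0.0174,0.0009,0],[0.27,0,0,0,0.0144,-0.0002,0],[0.21,0,0,0,0.0113,-0.0014,0],[0.15,0,0,0,0.0082,-0.0025,0],[0.09,0,0,0,0.005,-0.0034,0],[0.03,0,0,0,0.0017,-0.004,0],[0,0,0,0,0,-0.004,0]],
  ],
)

```text
time: 34.67
ee_pos: [0.6756, -0.1348, 0.1254]
eef_rot: [0.04, 0.995, 0.096, 0.005]
ft_force: [-1.3, 2.6, 1.3]
width: 0.0194
grip_force: 40.0
```

```bash
python3 -c "
from chk import *
D();rock(-.19,15.7,list(zip(up,15.7+f))+list(zip([.14,.08,.02,-.04,-.08,-.05,0,0,0,0],[17.7,18,18.5,19,19.5,20,20.5,22,24,25])))
"
```

```text
t 34.67 p [ 0.6756 -0.1348  0.1254] yaw 85.36 z [ 0.017  0.191 -0.981] F [-1.3  2.6  1.3] w 0.0194 g 40.0
[[352.2, 173.3], [365.7, 207.2], [362.5, 211.8]] [[352.2, 173.2], [366.6, 208.7], [363.1, 212.6]] 
[0.05, 0, 0, 0, 0.0028, 0.0001, 0], [0.11, 0, 0, 0, 0.0061, 0.0001, 0], [0.17, 0, 0, 0, 0.0095, 0.0002, 0], [0.23, 0, 0, 0, 0.0129, 0.0004, 0], [0.29, 0, 0, 0, 0.0164, 0.0008, 0], [0.35, 0, 0, 0, 0.0198, 0.0015, 0], [0.38, 0, 0, 0, 0.0214, 0.0021, 0], [0.33, 0, 0, 0, 0.0187, 0.0011, 0], [0.27, 0, 0, 0, 0.0155, -0.0002, 0], [0.21, 0, 0, 0, 0.0122, -0.0015, 0], [0.15, 0, 0, 0, 0.0088, -0.0026, 0], [0.11, 0, 0, 0, 0.0065, -0.0034, 0], [0.14, 0, 0, 0, 0.0084, -0.0037, 0], [0.19, 0, 0, 0, 0.0114, -0.0037, 0], [0.19, 0, 0, 0, 0.0117, -0.0052, 0], [0.19, 0, 0, 0, 0.0121, -0.0071, 0], [0.19, 0, 0, 0, 0.0123, -0.0081, 0],
```

Emit:
step_arm(
  deltas=[
    [[0.05,0,0,0,0.0028,0.0001,0],[0.11,0,0,0,0.0061,0.0001,0],[0.17,0,0,0,0.0095,0.0002,0],[0.23,0,0,0,0.0129,0.0004,0],[0.29,0,0,0,0.0164,0.0008,0],[0.35,0,0,0,0.0198,0.0015,0],[0.38,0,0,0,0.0214,0.0021,0],[0.33,0,0,0,0.0187,0.0011,0],[0.27,0,0,0,0.0155,-0.0002,0],[0.21,0,0,0,0.0122,-0.0015,0],[0.15,0,0,0,0.0088,-0.0026,0],[0.11,0,0,0,0.0065,-0.0034,0],[0.14,0,0,0,0.0084,-0.0037,0],[0.19,0,0,0,0.0114,-0.0037,0],[0.19,0,0,0,0.0117,-0.0052,0],[0.19,0,0,0,0.0121,-0.0071,0],[0.19,0,0,0,0.0123,-0.0081,0]],
  ],
)

```text
time: 36.85
ee_pos: [0.676, -0.1246, 0.1351]
eef_rot: [0.04, 0.999, 0.0, 0.0]
ft_force: [0.4, -0.8, -0.2]
width: 0.0203
grip_force: 40.0
```

```bash
python3 -c "
from chk import *
D();print(delta((.452,.03,.2),85.4),delta((.452,.03,.056),85.4))
t=shot('top');g=cv2.Canny(t['img'],40,120);print(delta((.6758,-.1235,.2)))
"
```

```text
t 36.85 p [ 0.676  -0.1246  0.1351] yaw 85.38 z [ 0.  0. -1.] F [ 0.4 -0.8 -0.2] w 0.0203 g 40.0
[[352.2, 173.3], [365.7, 207.2], [362.5, 211.8]] [[352.2, 173.3], [365.2, 207.3], [362.0, 211.9]] 
[ 0.      0.0003 -0.0006  0.2358  0.1362 -0.0649] [ 0.      0.0003 -0.0006  0.2358  0.1362  0.0791]
[ 0.      0.      0.      0.0003  0.0013 -0.0649]
```

Bung D is out and its cell is still down. I'll carry the bung to the dish and check where the dish is before lowering.

Emit:
step_arm(
  deltas=[
    [[0,0,0,0,0,-0.015,0],[0,0,0,0,0,-0.04,0],[0,0,0,0.02,0.01,-0.06,0],[0,0,0,0.06,0.03,-0.065,0],[0,0,0,0.11,0.06,-0.065,0],[0,0,0,0.16,0.09,-0.065,0],[0,0,0,0.2,0.115,-0.065,0],[0,0,0,0.23,0.132,-0.065,0],[0,0,0,0.236,0.136,-0.065,0],[0,0,0,0.236,0.136,-0.065,0]],
  ],
)

```text
time: 38.2
ee_pos: [0.4522, 0.03, 0.2007]
eef_rot: [0.04, 0.999, 0.0, 0.001]
ft_force: [0.8, 0.7, -0.4]
width: 0.0197
grip_force: 40.0
```

Run:
```python
from h import *
s=st();c=shot("scene","s5.png");print(delta((.452,.03,.056)))
a=cv2.imread("pics/s4.png")[:,:,::-1].astype(int)
# dish right-front edge unchanged? compare dish area pixels
x0,y0,x1,y1=210,180,295,256
d=np.abs(a-c["img"]).sum(2)[y0:y1,x0:x1]>90;print(d.mean())
cv2.imwrite("pics/s5c.png",cv2.resize(c["img"][100:260,180:420,::-1],None,fx=3,fy=3))
```

```text
t 38.2 p [0.4522 0.03   0.2007] yaw 85.4 z [ 0.001  0.001 -1.   ] F [ 0.8  0.7 -0.4] w 0.0197 g 40.0
[0.     0.     0.     0.0008 0.0003 0.1445]
0.12476780185758514
```

View pics/s5c.png

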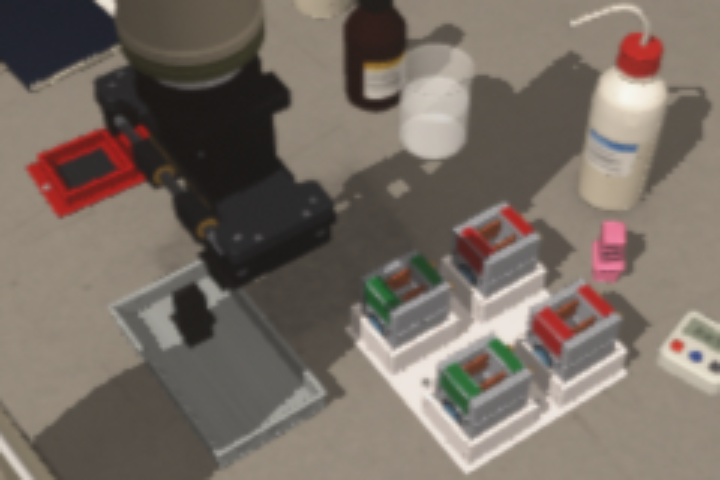

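All cells are open and seated, bung A stands in the dish, and the dish hasn't moved. Placing bung D.

Emit:
step_arm(
  deltas=[
    [[0,0,0,0,0,0.04,0],[0,0,0,0,0,0.08,0],[0,0,0,0,0,0.11,0],[0,0,0,0,0,0.13,0],[0,0,0,0,0,0.14,0],[0,0,0,0,0,0.1455,0],[0,0,0,0,0,0.147,0],[0,0,0,0,0,0.147,0],[0,0,0,0,0,0.147,24],[0,0,0,0,0,0.147,30],[0,0,0,0,0,0.147,45],[0,0,0,0,0,0.147,45],[0,0,0,0,0,0.11,45],[0,0,0,0,0,0.06,45],[0,0,0,0,0,0.01,60],[0,0,0,0,0,-0.01,80],[0,0,0,0,0,-0.01,85]],
  ],
)

```text
time: 40.38
ee_pos: [0.4524, 0.0304, 0.2111]
eef_rot: [0.04, 0.999, 0.001, 0.001]
ft_force: [0.6, -0.7, 0.3]
width: 0.0615
grip_force: 0.0
```

Run:
```python
from h import *
s=st()
t=shot("top");h=cv2.cvtColor(t["img"],cv2.COLOR_RGB2HSV)
g=cv2.inRange(h,(45,110,40),(85,255,255));rd=cv2.inRange(h,(0,150,60),(8,255,255))|cv2.inRange(h,(172,150,60),(180,255,255))
for nm,m in(("g",g),("r",rd)):
    n,l,S,ce=cv2.connectedComponentsWithStats(m)
    for i in range(1,n):
        p=ray(t,*ce[i],.078)
        if S[i,4]>40 and .5<p[0]<.75 and -.2<p[1]<.05: print(nm,S[i,4],np.round(p[:2],4))
for n,p in dict(FL=(.5886,-.0106),FR=(.5803,-.1151),BR=(.6758,-.1235),BL=(.6842,-.0181)).items(): print(n,delta((*p,.2),85.4))
```

```text
t 40.38 p [0.4524 0.0304 0.2111] yaw 85.41 z [ 0.003  0.001 -1.   ] F [ 0.6 -0.7  0.3] w 0.0615 g 0.0
g 59 [ 0.6113 -0.0121]
g 58 [ 0.6029 -0.117 ]
g 61 [ 0.5614 -0.113 ]
r 54 [ 0.7063 -0.02  ]
r 59 [ 0.6964 -0.1234]
r 80 [ 0.6614 -0.0161]
r 57 [ 0.6551 -0.1193]
FL [ 0.0006  0.0005  0.0003 -0.1397 -0.0298  0.0098]
FR [ 0.0006  0.0005  0.0003 -0.1398 -0.1347  0.0098]
BR [ 0.0006  0.0005  0.0003 -0.2357 -0.1354  0.0098]
BL [ 0.0006  0.0005  0.0003 -0.2356 -0.0297  0.0099]
```

Both bungs are in the dish. I'll look straight down on the red tray to get its pose without parallax.

```bash
python3 -c "
from h import *
print(delta((.60,.327,.29),83.6))"
```

```text
[ 0.0006  0.0005  0.0317 -0.1241  0.3077 -0.08  ]
```

Emit:
step_arm(
  deltas=[
    [[0,0,0,-0.02,0.05,-0.03,85],[0,0,0.01,-0.04,0.1,-0.06,85],[0,0,0.02,-0.06,0.15,-0.08,85],[0,0,0.03,-0.08,0.2,-0.08,85],[0,0,0.032,-0.1,0.25,-0.08,85],[0,0,0.032,-0.124,0.295,-0.08,85],[0,0,0.032,-0.124,0.308,-0.08,85],[0,0,0.032,-0.124,0.308,-0.08,85],[0,0,0.032,-0.124,0.308,-0.08,85]],
  ],
)

```text
time: 41.55
ee_pos: [0.6, 0.3256, 0.2899]
eef_rot: [0.057, 0.998, -0.0, 0.0]
ft_force: [0.3, 0.1, -0.2]
width: 0.074
grip_force: 0.0
```

```bash
cat > tray.py <<'E'
from h import *
def tray(col):
    st();c=shot("wrist");h=cv2.cvtColor(c["img"],cv2.COLOR_RGB2HSV)
    m=cv2.inRange(h,(45,100,30),(85,255,255)) if col=="g" else cv2.inRange(h,(0,150,50),(8,255,255))|cv2.inRange(h,(172,150,50),(180,255,255))
    k=max(cv2.findContours(m,cv2.RETR_EXTERNAL,cv2.CHAIN_APPROX_NONE)[0],key=cv2.contourArea)[:,0]
    print("bbox",k.min(0),k.max(0),"cam",np.round(c["origin"],3))
    for z in(0,.005,.019):
        ce,sz,a=cv2.minAreaRect(np.array([ray(c,u,v,z)[:2] for u,v in k],np.float32)*1000);print(z,np.round(ce,1),np.round(sz,1),round(a,2))
E
python3 -c "
from tray import *
tray('r')
for n,p in dict(BR=(.6758,-.1235),BL=(.6842,-.0181)).items(): print(n,delta((*p,.2),85.4))"
```

```text
t 41.55 p [0.6    0.3256 0.2899] yaw 83.48 z [ 0.    -0.001 -1.   ] F [ 0.3  0.1 -0.2] w 0.074 g 0.0
bbox [287  59] [341 195] cam [0.534 0.335 0.43 ]
0 [530.2 326.8] [ 77.3 196.4] 83.77
0.005 [530.3 326.9] [ 76.4 194.1] 83.77
0.019 [530.4 327.1] [ 73.9 187.7] 83.77
BR [ 0.      0.0005 -0.0337 -0.1263 -0.4375  0.0904]
BL [ 0.      0.0005 -0.0337 -0.1227 -0.3319  0.0904]
```

Red tray: centre (.5302,.3269), yaw -6.2°, so the nests are at (.5799,.3215) and (.4805,.3323). Picking up the back-left red cell.

Emit:
step_arm(
  deltas=[
    [[0,0,-0.01,-0.02,-0.05,0.01,85],[0,0,-0.02,-0.04,-0.11,0.03,85],[0,0,-0.034,-0.06,-0.17,0.05,85],[0,0,-0.034,-0.08,-0.23,0.07,85],[0,0,-0.034,-0.1,-0.29,0.09,85],[0,0,-0.034,-0.12,-0.325,0.09,85],[0,0,-0.034,-0.1227,-0.332,0.1,85],[0,0,-0.034,-0.1227,-0.332,0.12,85],[0,0,-0.034,-0.1227,-0.332,0.16,85],[0,0,-0.034,-0.1227,-0.332,0.19,85],[0,0,-0.034,-0.1227,-0.332,0.21,85],[0,0,-0.034,-0.1227,-0.332,0.22,85],[0,0,-0.034,-0.1227,-0.332,0.225,85],[0,0,-0.034,-0.1227,-0.332,0.225,85]],
  ],
)

```text
time: 43.35
ee_pos: [0.685, -0.0163, 0.0654]
eef_rot: [0.039, 0.999, 0.0, 0.0]
ft_force: [-0.4, -0.2, -0.4]
width: 0.0741
grip_force: 0.0
```

```bash
python3 -c "
from h import *
st();print(delta((.6842,-.0181,.065),85.4))"
```

```text
t 43.35 p [ 0.685  -0.0163  0.0654] yaw 85.53 z [ 0.001  0.    -1.   ] F [-0.4 -0.2 -0.4] w 0.0741 g 0.0
[ 0.0002  0.0008  0.0023  0.0007 -0.0019  0.0004]
```

Emit:
step_arm(
  deltas=[
    [[0,0,0.0023,0.0007,-0.0015,0,70],[0,0,0.0023,0.0007,-0.0019,0,64],[0,0,0.0023,0.0007,-0.0019,0,58],[0,0,0.0023,0.0007,-0.0019,0,40],[0,0,0.0023,0.0007,-0.0019,0,40],[0,0,0.0023,0.0007,-0.0019,0,40]],
  ],
  squeeze=50,
)

```text
time: 44.1
ee_pos: [0.684, -0.0189, 0.0652]
eef_rot: [0.04, 0.999, -0.0, 0.0]
ft_force: [-0.7, -4.1, 2.7]
width: 0.0496
grip_force: 50.0
```

Emit:
step_arm(
  deltas=[
    [[0,0,0,0,0,-0.008,40],[0,0,0,0,0,-0.02,40],[0,0,0,0,0,-0.04,40],[0,0,0,0,0,-0.065,40],[0,0,0,0,0,-0.085,40],[0,0,0,0,0,-0.09,40],[0,0,0,0,0,-0.09,40]],
  ],
)

```text
time: 44.98
ee_pos: [0.6837, -0.018, 0.1548]
eef_rot: [0.04, 0.999, 0.0, -0.0]
ft_force: [-0.2, 0.1, -7.5]
width: 0.0496
grip_force: 50.0
```

```bash
python3 -c "
from h import *
st();print(delta((.5799,.3215,.13),83.77),delta((.5799,.3215,.064),83.77))"
```

```text
t 44.98 p [ 0.6837 -0.018   0.1548] yaw 85.4 z [-0.  0. -1.] F [-0.2  0.1 -7.5] w 0.0496 g 50.0
[ 3.000e-04 -1.000e-04  2.850e-02  1.307e-01  3.301e-01  2.500e-02] [ 3.000e-04 -1.000e-04  2.850e-02  1.307e-01  3.300e-01  9.100e-02]
```

Emit:
step_arm(
  deltas=[
    [[0,0,0.005,0.01,0.02,0,40],[0,0,0.01,0.03,0.06,0,40],[0,0,0.015,0.05,0.11,0,40],[0,0,0.02,0.07,0.16,0,40],[0,0,0.0285,0.09,0.21,0,40],[0,0,0.0285,0.11,0.26,0,40],[0,0,0.0285,0.125,0.3,0.005,40],[0,0,0.0285,0.1307,0.32,0.015,40],[0,0,0.0285,0.1307,0.33,0.025,40],[0,0,0.0285,0.1307,0.33,0.04,40],[0,0,0.0285,0.1307,0.33,0.055,40],[0,0,0.0285,0.1307,0.33,0.065,40],[0,0,0.0285,0.1307,0.33,0.068,40],[0,0,0.0285,0.1307,0.33,0.068,40]],
  ],
)

```text
time: 46.72
ee_pos: [0.5803, 0.3211, 0.0871]
eef_rot: [0.055, 0.999, 0.0, 0.0]
ft_force: [0.1, -0.4, -6.6]
width: 0.0497
grip_force: 50.0
```

```bash
python3 -c "
from h import *
st();print(delta((.5799,.3215,.064),83.77))"
```

```text
t 46.73 p [0.5803 0.3211 0.0871] yaw 83.75 z [ 0.  0. -1.] F [ 0.1 -0.4 -6.6] w 0.0497 g 50.0
[ 0.0002  0.0002 -0.0004  0.0004  0.0003  0.0231]
```

Emit:
step_arm(
  deltas=[
    [[0,0,0,0.0004,0.0003,0.005,40],[0,0,0,0.0004,0.0003,0.01,40],[0,0,0,0.0004,0.0003,0.015,40],[0,0,0,0.0004,0.0003,0.019,40],[0,0,0,0.0004,0.0003,0.022,40],[0,0,0,0.0004,0.0003,0.0235,40],[0,0,0,0.0004,0.0003,0.0235,40]],
  ],
)

```text
time: 47.6
ee_pos: [0.5798, 0.3216, 0.0642]
eef_rot: [0.054, 0.999, 0.0, -0.0]
ft_force: [-4.2, -2.3, 2.8]
width: 0.0497
grip_force: 50.0
```

It's on the nest floor at the expected height. Releasing and going for the back-right red cell.

Emit:
step_arm(
  deltas=[
    [[0,0,0,0,0,0,60],[0,0,0,0,0,0,70],[0,0,0,0,0,0,85],[0,0,0,0,0,0,85],[0,0,0,0,0,-0.02,85],[0,0,0,0,0,-0.06,85],[0,0,0,0,0,-0.11,85],[0,0,0,0,0,-0.136,85],[0,0,0,0,0,-0.136,85]],
  ],
)

```text
time: 48.72
ee_pos: [0.581, 0.3221, 0.2036]
eef_rot: [0.055, 0.999, 0.002, 0.002]
ft_force: [0.3, 0.8, -0.8]
width: 0.0737
grip_force: 0.0
```

```bash
python3 -c "
from h import *
st();print(delta((.6758,-.1235,.2),85.4),delta((.6758,-.1235,.065),85.4))"
```

```text
t 48.73 p [0.581  0.3221 0.2036] yaw 83.75 z [ 0.005  0.003 -1.   ] F [ 0.3  0.8 -0.8] w 0.0737 g 0.0
[ 0.0038  0.0045 -0.0288 -0.1427 -0.4326  0.0026] [ 0.0038  0.0045 -0.0288 -0.1421 -0.4332  0.1376]
```

Emit:
step_arm(
  deltas=[
    [[0,0,-0.01,-0.02,-0.05,0,85],[0,0,-0.02,-0.04,-0.11,0,85],[0,0,-0.0288,-0.06,-0.17,0,85],[0,0,-0.0288,-0.08,-0.23,0,85],[0,0,-0.0288,-0.1,-0.29,0,85],[0,0,-0.0288,-0.12,-0.35,0,85],[0,0,-0.0288,-0.135,-0.4,0.01,85],[0,0,-0.0288,-0.1427,-0.4326,0.03,85],[0,0,-0.0288,-0.1427,-0.4326,0.06,85],[0,0,-0.0288,-0.1427,-0.4326,0.09,85],[0,0,-0.0288,-0.1427,-0.4326,0.115,85],[0,0,-0.0288,-0.1427,-0.4326,0.13,85],[0,0,-0.0288,-0.1427,-0.4326,0.136,85],[0,0,-0.0288,-0.1427,-0.4326,0.136,85],[0,0,-0.0288,-0.1427,-0.4326,0.136,85]],
  ],
)

```text
time: 50.6
ee_pos: [0.6751, -0.1241, 0.0644]
eef_rot: [0.04, 0.999, -0.0, 0.001]
ft_force: [-0.5, 0.4, -1.0]
width: 0.0743
grip_force: 0.0
```

```bash
python3 -c "
from h import *
st();print(delta((.6758,-.1235,.065),85.4))"
```

```text
t 50.6 p [ 0.6751 -0.1241  0.0644] yaw 85.41 z [ 0.001 -0.    -1.   ] F [-0.5  0.4 -1. ] w 0.0743 g 0.0
[ 0.      0.0015  0.0002 -0.0006  0.0006 -0.0006]
```

Emit:
step_arm(
  deltas=[
    [[0,0,0,-0.0006,0.0006,-0.0006,70],[0,0,0,-0.0006,0.0006,-0.0006,64],[0,0,0,-0.0006,0.0006,-0.0006,58],[0,0,0,-0.0006,0.0006,-0.0006,40],[0,0,0,-0.0006,0.0006,-0.0006,40],[0,0,0,-0.0006,0.0006,-0.0006,40],[0,0,0,-0.0006,0.0006,-0.0086,40],[0,0,0,-0.0006,0.0006,-0.02,40],[0,0,0,-0.0006,0.0006,-0.04,40],[0,0,0,-0.0006,0.0006,-0.065,40],[0,0,0,-0.0006,0.0006,-0.09,40],[0,0,0,-0.0006,0.0006,-0.11,40],[0,0,0,-0.0006,0.0006,-0.11,40],[0,0,0,-0.0006,0.0006,-0.11,40]],
  ],
  squeeze=50,
)

```text
time: 52.35
ee_pos: [0.6745, -0.1233, 0.1722]
eef_rot: [0.04, 0.999, 0.0, -0.001]
ft_force: [-0.4, -0.0, -6.9]
width: 0.0494
grip_force: 50.0
```

```bash
python3 -c "
from h import *
st();print(delta((.4805,.3323,.175),83.77),delta((.4805,.3323,.088),83.77))"
```

```text
t 52.35 p [ 0.6745 -0.1233  0.1722] yaw 85.41 z [-0.002  0.    -1.   ] F [-0.4 -0.  -6.9] w 0.0494 g 50.0
[ 2.000e-04 -1.900e-03  2.860e-02  2.299e-01  4.386e-01 -2.300e-03] [ 2.000e-04 -1.900e-03  2.860e-02  2.297e-01  4.385e-01  8.470e-02]
```

Emit:
step_arm(
  deltas=[
    [[0,0,0.005,0.01,0.02,0,40],[0,0,0.01,0.035,0.06,0,40],[0,0,0.015,0.06,0.11,0,40],[0,0,0.02,0.085,0.16,0,40],[0,0,0.0286,0.11,0.21,0,40],[0,0,0.0286,0.135,0.26,0,40],[0,0,0.0286,0.16,0.31,0,40],[0,0,0.0286,0.185,0.36,0,40],[0,0,0.0286,0.21,0.405,0,40],[0,0,0.0286,0.225,0.43,0.01,40],[0,0,0.0286,0.2298,0.4385,0.03,40],[0,0,0.0286,0.2298,0.4385,0.05,40],[0,0,0.0286,0.2298,0.4385,0.07,40],[0,0,0.0286,0.2298,0.4385,0.08,40],[0,0,0.0286,0.2298,0.4385,0.084,40],[0,0,0.0286,0.2298,0.4385,0.084,40],[0,0,0.0286,0.2298,0.4385,0.084,40]],
  ],
)

```text
time: 54.48
ee_pos: [0.4816, 0.3324, 0.0901]
eef_rot: [0.054, 0.999, 0.0, 0.0]
ft_force: [0.2, -1.0, -6.7]
width: 0.0497
grip_force: 50.0
```

```bash
python3 -c "
from h import *
st();print(delta((.4805,.3323,.064),83.77))"
```

```text
t 54.48 p [0.4816 0.3324 0.0901] yaw 83.77 z [ 0.001  0.001 -1.   ] F [ 0.2 -1.  -6.7] w 0.0497 g 50.0
[ 0.001   0.0008 -0.      0.0011 -0.0002  0.0261]
```

Emit:
step_arm(
  deltas=[
    [[0,0,0,0.0011,0,0.006,40],[0,0,0,0.0011,0,0.012,40],[0,0,0,0.0011,0,0.017,40],[0,0,0,0.0011,0,0.021,40],[0,0,0,0.0011,0,0.0245,40],[0,0,0,0.0011,0,0.0265,40],[0,0,0,0.0011,0,0.0265,40]],
  ],
)

```text
time: 55.35
ee_pos: [0.4803, 0.3323, 0.063]
eef_rot: [0.054, 0.999, 0.0, 0.0]
ft_force: [-0.9, -0.1, -4.2]
width: 0.0501
grip_force: 50.0
```

Emit:
step_arm(
  deltas=[
    [[0,0,0,0,0,0.001,40],[0,0,0,0,0,0.0015,40],[0,0,0,0,0,0.0015,40]],
  ],
)

```text
time: 55.72
ee_pos: [0.4803, 0.3323, 0.063]
eef_rot: [0.054, 0.999, 0.0, 0.0]
ft_force: [-5.9, -5.6, 10.3]
width: 0.0497
grip_force: 50.0
```

On the floor. I'll release, rise and move to a view over the green tray at (.59,-.309).

Emit:
step_arm(
  deltas=[
    [[0,0,0,0,0,-0.0005,60],[0,0,0,0,0,-0.0005,70],[0,0,0,0,0,-0.0005,85],[0,0,0,0,0,-0.0005,85],[0,0,0,0,0,-0.02,85],[0,0,0,0,0,-0.06,85],[0,0,0,0,0,-0.11,85],[0,0,0,0,0,-0.16,85],[0,0,0,0,0,-0.2,85],[0,0,0,0,0,-0.21,85],[0,0,0,0,0,-0.21,85]],
  ],
)

```text
time: 57.1
ee_pos: [0.4803, 0.3322, 0.2723]
eef_rot: [0.054, 0.999, 0.001, 0.0]
ft_force: [0.1, 0.3, -0.5]
width: 0.0739
grip_force: 0.0
```

```bash
python3 -c "
from h import *
st();print(delta((.59,-.309,.29),81.4))
c=shot('scene');cv2.imwrite('pics/s6.png',cv2.resize(c['img'][120:180,180:270,::-1],None,fx=6,fy=6))"
```

```text
t 57.1 p [0.4803 0.3322 0.2723] yaw 83.77 z [ 0.001  0.001 -1.   ] F [ 0.1  0.3 -0.5] w 0.0739 g 0.0
[ 0.0012  0.0009  0.0413 -0.1787 -0.6255 -0.0183]
```

Emit:
step_arm(
  deltas=[
    [[0,0,0.01,-0.01,-0.04,-0.01,85],[0,0,0.02,-0.03,-0.1,-0.018,85],[0,0,0.03,-0.05,-0.16,-0.018,85],[0,0,0.04,-0.065,-0.22,-0.018,85],[0,0,0.0413,-0.08,-0.28,-0.018,85],[0,0,0.0413,-0.1,-0.34,-0.018,85],[0,0,0.0413,-0.115,-0.4,-0.018,85],[0,0,0.0413,-0.13,-0.46,-0.018,85],[0,0,0.0413,-0.15,-0.52,-0.018,85],[0,0,0.0413,-0.165,-0.575,-0.018,85],[0,0,0.0413,-0.1787,-0.615,-0.018,85],[0,0,0.0413,-0.1787,-0.6255,-0.018,85],[0,0,0.0413,-0.1787,-0.6255,-0.018,85],[0,0,0.0413,-0.1787,-0.6255,-0.018,85],[0,0,0.0413,-0.1787,-0.6255,-0.018,85]],
  ],
)

```text
time: 59.02
ee_pos: [0.5904, -0.3074, 0.2895]
eef_rot: [0.074, 0.997, 0.0, 0.0]
ft_force: [0.5, 0.5, 0.1]
width: 0.0739
grip_force: 0.0
```

```bash
python3 -c "
from tray import *
tray('g')
for n,p in dict(FR=(.5803,-.1151)).items(): print(n,delta((*p,.2),85.4))
t=shot('top');u=[proj(t,(.53,.327,.078))];x,y=map(int,u[0]);cv2.imwrite('pics/t2.png',cv2.resize(t['img'][y-60:y+60,x-50:x+100,::-1],None,fx=5,fy=5,interpolation=cv2.INTER_CUBIC))"
```

```text
t 59.02 p [ 0.5904 -0.3074  0.2895] yaw 81.53 z [ 0.001  0.001 -1.   ] F [0.5 0.5 0.1] w 0.0739 g 0.0
bbox [283  57] [337 193] cam [ 0.524 -0.296  0.43 ]
0 [ 517.3 -309.3] [ 77.  195.6] 81.43
0.005 [ 517.3 -309.1] [ 76.1 193.3] 81.43
0.019 [ 517.6 -308.7] [ 73.6 187. ] 81.43
FR [ 0.0007  0.0005 -0.0679  0.0384  0.1889  0.0897]
```

View pics/t2.png

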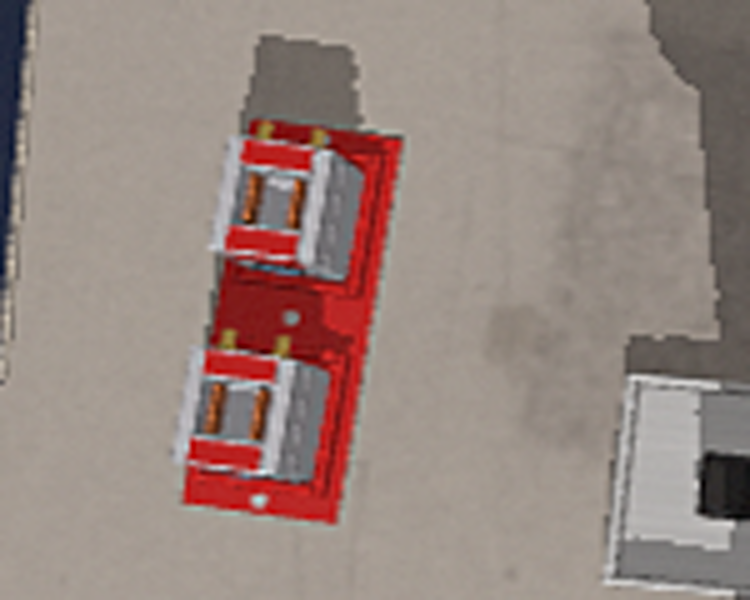

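Both red cells sit upright in their nests, with matching lean and squarely inside the walls. Green tray: centre (.5173,-.3092), yaw -8.6°, so the nests are at (.5667,-.3167) and (.4679,-.3017). Next is the front-right green cell.

Emit:
step_arm(
  deltas=[
    [[0,0,-0.02,0.01,0.05,0.01,85],[0,0,-0.04,0.025,0.11,0.03,85],[0,0,-0.068,0.035,0.17,0.06,85],[0,0,-0.068,0.038,0.189,0.09,85],[0,0,-0.068,0.038,0.189,0.13,85],[0,0,-0.068,0.038,0.189,0.165,85],[0,0,-0.068,0.038,0.189,0.195,85],[0,0,-0.068,0.038,0.189,0.215,85],[0,0,-0.068,0.038,0.189,0.2245,85],[0,0,-0.068,0.038,0.189,0.2245,85],[0,0,-0.068,0.038,0.189,0.2245,85]],
  ],
)

```text
time: 60.5
ee_pos: [0.5812, -0.1165, 0.0659]
eef_rot: [0.041, 0.999, 0.0, 0.001]
ft_force: [0.5, -0.6, -0.4]
width: 0.074
grip_force: 0.0
```

```bash
python3 -c "
from h import *
st();print(delta((.581,-.1151,.065),85.4))"
```

```text
t 60.5 p [ 0.5812 -0.1165  0.0659] yaw 85.3 z [ 0.002  0.    -1.   ] F [ 0.5 -0.6 -0.4] w 0.074 g 0.0
[ 0.0002  0.0015 -0.0017  0.0004  0.0014  0.0009]
```

Emit:
step_arm(
  deltas=[
    [[0,0,0,0.0004,0.0014,0.0005,70],[0,0,0,0.0004,0.0014,0.0005,64],[0,0,0,0.0004,0.0014,0.0005,58],[0,0,0,0.0004,0.0014,0.0005,40],[0,0,0,0.0004,0.0014,0.0005,40],[0,0,0,0.0004,0.0014,0.0005,40],[0,0,0,0.0004,0.0014,-0.008,40],[0,0,0,0.0004,0.0014,-0.02,40],[0,0,0,0.0004,0.0014,-0.04,40],[0,0,0,0.0004,0.0014,-0.065,40],[0,0,0,0.0004,0.0014,-0.085,40],[0,0,0,0.0004,0.0014,-0.09,40],[0,0,0,0.0004,0.0014,-0.09,40]],
  ],
  squeeze=50,
)

```text
time: 62.12
ee_pos: [0.5802, -0.1148, 0.1548]
eef_rot: [0.041, 0.999, 0.0, -0.0]
ft_force: [-0.0, -0.0, -8.8]
width: 0.0494
grip_force: 50.0
```

```bash
python3 -c "
from h import *
st();print(delta((.5667,-.3167,.155),81.43),delta((.5667,-.3167,.088),81.43))"
```

```text
t 62.12 p [ 0.5802 -0.1148  0.1548] yaw 85.31 z [-0.  0. -1.] F [-0.  -0.  -8.8] w 0.0494 g 50.0
[ 4.000e-04 -1.000e-04  6.780e-02 -3.100e-03 -2.024e-01 -3.000e-04] [ 4.000e-04 -1.000e-04  6.780e-02 -3.100e-03 -2.024e-01  6.670e-02]
```

Emit:
step_arm(
  deltas=[
    [[0,0,0.01,0,-0.02,0,40],[0,0,0.03,-0.001,-0.06,0,40],[0,0,0.05,-0.002,-0.11,0,40],[0,0,0.068,-0.003,-0.16,0,40],[0,0,0.068,-0.003,-0.195,0.005,40],[0,0,0.068,-0.003,-0.2024,0.02,40],[0,0,0.068,-0.003,-0.2024,0.04,40],[0,0,0.068,-0.003,-0.2024,0.055,40],[0,0,0.068,-0.003,-0.2024,0.065,40],[0,0,0.068,-0.003,-0.2024,0.066,40],[0,0,0.068,-0.003,-0.2024,0.066,40]],
  ],
)

```text
time: 63.5
ee_pos: [0.5671, -0.3169, 0.0894]
eef_rot: [0.075, 0.997, -0.0, 0.0]
ft_force: [-0.5, -0.5, -7.1]
width: 0.0498
grip_force: 50.0
```

```bash
python3 -c "
from h import *
st();print(delta((.5667,-.3167,.064),81.43))"
```

```text
t 63.5 p [ 0.5671 -0.3169  0.0894] yaw 81.43 z [ 0.001 -0.    -1.   ] F [-0.5 -0.5 -7.1] w 0.0498 g 50.0
[-0.0002  0.0008 -0.      0.0004  0.0002  0.0254]
```

Emit:
step_arm(
  deltas=[
    [[0,0,0,0.0004,0,0.006,40],[0,0,0,0.0004,0,0.012,40],[0,0,0,0.0004,0,0.017,40],[0,0,0,0.0004,0,0.021,40],[0,0,0,0.0004,0,0.0245,40],[0,0,0,0.0004,0,0.0265,40],[0,0,0,0.0004,0,0.0265,40]],
  ],
)

```text
time: 64.38
ee_pos: [0.5664, -0.317, 0.0636]
eef_rot: [0.075, 0.997, 0.0, 0.0]
ft_force: [-5.0, 2.9, 4.0]
width: 0.0497
grip_force: 50.0
```

Seated. Releasing and going for the last cell, front-left green.

Emit:
step_arm(
  deltas=[
    [[0,0,0,0,0,0,60],[0,0,0,0,0,0,70],[0,0,0,0,0,0,85],[0,0,0,0,0,0,85],[0,0,0,0,0,-0.02,85],[0,0,0,0,0,-0.06,85],[0,0,0,0,0,-0.11,85],[0,0,0,0,0,-0.136,85],[0,0,0,0,0,-0.136,85],[0,0,0,0,0,-0.136,85]],
  ],
)

```text
time: 65.62
ee_pos: [0.5661, -0.3167, 0.1984]
eef_rot: [0.075, 0.997, 0.0, -0.0]
ft_force: [-0.2, -0.5, -0.7]
width: 0.0739
grip_force: 0.0
```

```bash
python3 -c "
from h import *
st();print(delta((.589,-.0108,.2),85.4),delta((.589,-.0108,.065),85.4))"
```

```text
t 65.62 p [ 0.5661 -0.3167  0.1984] yaw 81.4 z [-0.  0. -1.] F [-0.2 -0.5 -0.7] w 0.0739 g 0.0
[ 3.000e-04 -1.000e-04 -6.980e-02  2.310e-02  3.059e-01 -1.500e-03] [ 3.000e-04 -1.000e-04 -6.980e-02  2.310e-02  3.059e-01  1.335e-01]
```

Emit:
step_arm(
  deltas=[
    [[0,0,-0.02,0.003,0.05,0,85],[0,0,-0.04,0.008,0.11,0,85],[0,0,-0.06,0.013,0.17,0,85],[0,0,-0.07,0.018,0.23,0,85],[0,0,-0.07,0.022,0.28,0,85],[0,0,-0.07,0.023,0.306,0.02,85],[0,0,-0.07,0.023,0.306,0.05,85],[0,0,-0.07,0.023,0.306,0.085,85],[0,0,-0.07,0.023,0.306,0.11,85],[0,0,-0.07,0.023,0.306,0.126,85],[0,0,-0.07,0.023,0.306,0.133,85],[0,0,-0.07,0.023,0.306,0.133,85],[0,0,-0.07,0.023,0.306,0.133,85]],
  ],
)

```text
time: 67.25
ee_pos: [0.5899, -0.011, 0.0662]
eef_rot: [0.04, 0.999, 0.0, 0.001]
ft_force: [0.1, 0.5, -0.5]
width: 0.0739
grip_force: 0.0
```

```bash
python3 -c "
from h import *
st();print(delta((.589,-.0108,.065),85.4))"
```

```text
t 67.25 p [ 0.5899 -0.011   0.0662] yaw 85.41 z [ 0.001  0.    -1.   ] F [ 0.1  0.5 -0.5] w 0.0739 g 0.0
[0.0004 0.0013 0.0002 0.0009 0.0001 0.0012]
```

Emit:
step_arm(
  deltas=[
    [[0,0,0,0.0009,0,0.001,70],[0,0,0,0.0009,0,0.001,64],[0,0,0,0.0009,0,0.001,58],[0,0,0,0.0009,0,0.001,40],[0,0,0,0.0009,0,0.001,40],[0,0,0,0.0009,0,0.001,40],[0,0,0,0.0009,0,-0.008,40],[0,0,0,0.0009,0,-0.02,40],[0,0,0,0.0009,0,-0.04,40],[0,0,0,0.0009,0,-0.065,40],[0,0,0,0.0009,0,-0.085,40],[0,0,0,0.0009,0,-0.09,40],[0,0,0,0.0009,0,-0.09,40]],
  ],
  squeeze=50,
)

```text
time: 68.88
ee_pos: [0.5883, -0.0107, 0.1556]
eef_rot: [0.04, 0.999, 0.0, 0.0]
ft_force: [0.1, 0.4, -7.4]
width: 0.0496
grip_force: 50.0
```

```bash
python3 -c "
from h import *
st();print(delta((.4679,-.3017,.155),81.43),delta((.4679,-.3017,.088),81.43))"
```

```text
t 68.88 p [ 0.5883 -0.0107  0.1556] yaw 85.42 z [ 0.  0. -1.] F [ 0.1  0.4 -7.4] w 0.0496 g 50.0
[ 4.000e-04  2.000e-04  6.970e-02  9.680e-02 -2.997e-01  5.000e-04] [ 4.000e-04  2.000e-04  6.970e-02  9.680e-02 -2.997e-01  6.750e-02]
```

Emit:
step_arm(
  deltas=[
    [[0,0,0.01,0.005,-0.02,0,40],[0,0,0.03,0.02,-0.06,0,40],[0,0,0.05,0.035,-0.11,0,40],[0,0,0.07,0.05,-0.16,0,40],[0,0,0.07,0.068,-0.21,0,40],[0,0,0.07,0.084,-0.26,0,40],[0,0,0.07,0.095,-0.292,0.005,40],[0,0,0.07,0.0968,-0.2997,0.02,40],[0,0,0.07,0.0968,-0.2997,0.04,40],[0,0,0.07,0.0968,-0.2997,0.056,40],[0,0,0.07,0.0968,-0.2997,0.066,40],[0,0,0.07,0.0968,-0.2997,0.067,40],[0,0,0.07,0.0968,-0.2997,0.067,40]],
  ],
)

```text
time: 70.5
ee_pos: [0.4683, -0.3019, 0.0888]
eef_rot: [0.075, 0.997, -0.0, 0.0]
ft_force: [0.0, 0.3, -7.4]
width: 0.0498
grip_force: 50.0
```

```bash
python3 -c "
from h import *
st();print(delta((.4679,-.3017,.064),81.43))"
```

```text
t 70.5 p [ 0.4683 -0.3019  0.0888] yaw 81.42 z [ 0.001 -0.    -1.   ] F [ 0.   0.3 -7.4] w 0.0498 g 50.0
[-0.0001  0.0007 -0.0002  0.0005  0.0002  0.0248]
```

Emit:
step_arm(
  deltas=[
    [[0,0,0,0.0004,0,0.006,40],[0,0,0,0.0004,0,0.012,40],[0,0,0,0.0004,0,0.017,40],[0,0,0,0.0004,0,0.021,40],[0,0,0,0.0004,0,0.024,40],[0,0,0,0.0004,0,0.0255,40],[0,0,0,0.0004,0,0.0255,40]],
  ],
)

```text
time: 71.38
ee_pos: [0.4675, -0.3018, 0.0635]
eef_rot: [0.075, 0.997, 0.0, 0.0]
ft_force: [-4.2, 3.4, 2.3]
width: 0.0496
grip_force: 50.0
```

Emit:
step_arm(
  deltas=[
    [[0,0,0,0,0,0,60],[0,0,0,0,0,0,70],[0,0,0,0,0,0,85],[0,0,0,0,0,0,85],[0,0,0,0,0,-0.02,85],[0,0,0,0,0,-0.06,85],[0,0,0,0,0,-0.11,85],[0,0,0,0,0,-0.16,85],[0,0,0,-0.05,0.05,-0.19,85],[0,0,0,-0.1,0.1,-0.2,85],[0,0,0,-0.15,0.15,-0.2,85],[0,0,0,-0.2,0.2,-0.2,85],[0,0,0,-0.2,0.2,-0.2,85],[0,0,0,-0.2,0.2,-0.2,85]],
  ],
)

```text
time: 73.12
ee_pos: [0.697, -0.1305, 0.263]
eef_rot: [0.073, 0.997, -0.0, -0.0]
ft_force: [-0.6, -0.4, -0.6]
width: 0.0742
grip_force: 0.0
```

```bash
python3 -c "
from h import *
st();c=shot('scene','fin.png')
t=shot('top');h=cv2.cvtColor(t['img'],cv2.COLOR_RGB2HSV)"
```

```text
t 73.12 p [ 0.697  -0.1305  0.263 ] yaw 81.68 z [-0. -0. -1.] F [-0.6 -0.4 -0.6] w 0.0742 g 0.0
```

View pics/fin.png

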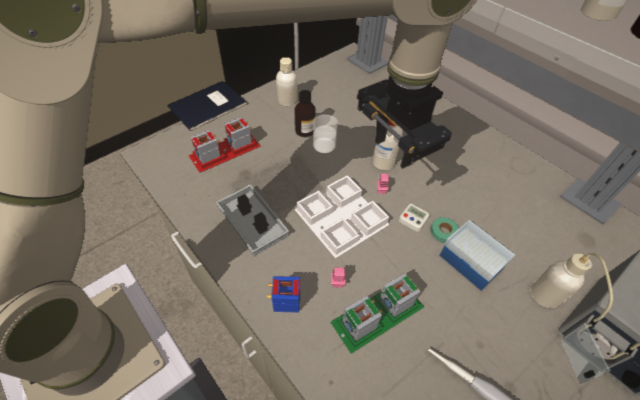

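The final view shows the two red cells upright in the red tray around (222,143) and the two green cells in the green tray around (380,308). Both bungs are in the dish at (243,204) and (260,221), the rack is empty and the bystanders are untouched.

```bash
python3 -c "
from bench import r
print(r.close_job())"
```

```text
the job is handed in; nothing more can be done
None
```

I've handed the job in: both bungs are in the dish and all four cells are upright in their matching trays. However, while I was rocking the bungs out, cell A rose about 5 mm and cell D about 1 mm in the rack with the bung still in; I lowered each back down before drawing its bung fully out.

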